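# Pull the covered belt tensioner back to its index and hold it

## Robot

A 6-joint arm with a two-finger parallel gripper is mounted at the origin on a cart in front of the work surface, level with it; the furniture and walls round the work are solid. World frame = base frame: x ahead of the robot, y to its left, z up, the work surface at z = 0. Lengths are in m, angles in rad, forces in N, time in s.
With the tool pointing down it reaches from about 0.4 to 0.825 m from the base axis. Payload 7 kg.
Tool frame: the origin (TCP) lies at the very end of the fingers, on their centre line; the grasp point (between the pads) lies 19 mm behind it; y points along the fingers, x is the direction in which the jaws open and shut, and the axes are right-handed (so a half turn about y gives the same grasp; the last joint's range is limited). The gripper opens to 88 mm and grips with 3 to 60 N. Pads are 19 mm wide; open, the fingers measure 130 mm over their backs; the gripper's body (78 mm by 193 mm) begins 47 mm behind the grasp point.
Start: joints at [-0.91, 0.359, 0.012, 0, -1.224, -0.288], TCP at [0.246, -0.629, 0.227] pointing down, gripper open.
Joint ranges: [-3.07, 3.07], [-1.43, 2.12], [-1.02, 1.25], [-3.03, 1.67], [-3.05, -0], [-3.03, 3.03]. Speed limits (rad/s): [2.39, 2.39, 3.01, 3.14, 3.14, 3.14].

## Interface

Orientations are given as [roll, pitch, yaw] about the fixed x, y, z axes, in that order (R = Rz(yaw) Ry(pitch) Rx(roll)).
In Python, from station import arm gives the robot as it stands.
- The arm moves only by the tool move_arm, never from a script. Its arguments are lists of equal length, an entry for each row: "jaw": the closure, from 0 (fully open) to 1 (shut); "offset": the shift along the tool's x, y, z in m, a list of three; "roll": the turn about the tool's y in rad. In form: {"jaw": [jaw, ...], "offset": [[dx, dy, dz], ...], "roll": [roll, ...]}. A call has 1 to 5 rows; each row shifts and turns the commanded pose from where the row before left it, along the tool's axes as they then stand; what a row does not reach is not made up. A row lasts 1/8 s, in which the tool goes at most 62.5 mm and 10.7 degrees, less where a joint would pass 70% of its speed; a pose out of reach is approached as far as the arm can. A call is refused whole if a number of a shift passes 0.0625 or a number of a turn 0.188, either way. A call with a gripper value outside its range is refused whole. The fingers move at their own pace and stop on an object; "grip_force" is the grip in N (left out, the last holds). Time passes only in rows, so rows that do not move let the fingers close. It gives the time, the measured TCP pose, the force and the opening at its end, in the units of the state.
- arm.get_state(): the state, without advancing time (a new reading comes with each control period).
- arm.grab_frame(name): name is "side" or "top"; returns a dict with "pixels" (420x560x3 uint8, blue, green, red), "fovy" (degrees; the focal length in pixels is half the picture's height over the tangent of half this angle, whatever the lens; pixels are square), "cx", "cy" (the principal point, pixels), "dist_coeffs" ([k1, k2, p1, p2, k3] as OpenCV has them; the pictures are not rectified), "position" and "attitude" of the camera in the world. Camera axes: x right, y down, z forward; pixel columns grow to the right and rows downward; lengths in m; the calibration is good to about 2 mm. A picture is of the moment at which its call begins. There is no depth.
- arm.job_done(): hands the job in, once; it reports no verdict.
Trained networks look in a picture, given as the dict that the camera call returned (one of the last four; its "shot" number tells which), for a name from the list of things; names that differ only in an ending like _2 or _b are one class to them, and where a whole thing is asked for, a point or a joint stands for the part that bears it (a point fixed in the world has none). Each returns a list of dicts, best first, with "p" (0 to 1); they miss things now and then, are a little off and sometimes report something else, mostly with a low value. They report only what shows in the picture. A call takes as long as a camera call.
- arm.recognise(picture, thing): "position" ([x, y, z] in m, in world coordinates, good to about 4 mm: the middle of the surface that is visible of it).
- arm.landmark_of(picture, thing): "position" ([x, y, z] in m, in world coordinates, good to about 4 mm: a listed point, or the origin of a listed thing).
The state is a dict: "t": time; "q": joint angles; "qd": joint speeds; "joint_efforts": joint torques, N m; "eef_pos": TCP position; "ee_rot": TCP orientation; "force": force on the tool from outside, world axes, zero at the start; "moment": the same for the moment, N m; "width": finger opening in m.
Only numpy, scipy, OpenCV 4.12 (cv2) and the standard library are available. Lean on these libraries where they do the work, as an engineer would, in place of code of your own. Each camera call takes 0.05 s, during which the arm holds its last target.

## Task

A new belt is to go on the small belt tensioner on the bench: with the screwdriver's blade under the lip at the front of its hinged cover, lever the cover up and over until it stays fully open, then lay the screwdriver on the bench, clear of the tensioner. Then take the black upright grip that was under the cover, pull the spring-loaded slide towards the front until its pointer is level with the index ridge beside it, and finish while still holding it there with the gripper, since it springs back when let go. Leave the other things on the bench where they are.

Things in the scene. Friction and masses are not known exactly. Their poses are not given: they have to be found in the camera images.
- tensioner: belt tensioner fixed to the bench: grey base plate 184 (x) x 170 (y) x 22 mm high. Origin on the bench under the grip's home position (2 mm from the plate's centre); its x axis points from its front (lip side) to its hinge side, away from the robot within about 20 degrees, z is up. The slide is pulled along its -x. The plate reaches from x = -94 to +90 mm. Fixed: it may be leaned on but does not move
- cover (a joint): hinge angle of the sheet-metal cover over the tensioner (rad): 0 shut, it grows as the front lip rises, stop at 1.85. It weighs 140 g and falls shut if let go below about 0.8 rad, falls open by itself beyond about 1.25 rad and stays there. Shut, it is a hood 145 (x) x 130 (y) mm with its top 85 mm above the bench, from x = -60 to +85 mm of the tensioner
- hinge (a point): middle of the cover's hinge line, which runs along the tensioner's y, 85 mm beyond its origin and 23 mm above the bench. Fixed
- lip (a point): middle of the lower front edge of the cover's lip, moves with the cover. The lip is a flat flange 4 mm thick and 130 mm wide (along y) that runs from 85 mm (front edge) to 49 mm in front of the tensioner's origin; its underside is 43 mm above the bench when shut, with a gap of 21 mm below it down to the base plate. From this point the hinge lies 170 mm along +x and 20 mm lower
- slide (a joint): how far the slide is pulled out towards the tensioner's -x (m): 0 home, stop at 0.060. A spring draws it home: about 2.2 N at 0, rising by 1.1 N per 10 mm
- grip (a point): point on the slide's upright black grip where to take it, 60 mm above the bench. The grip is 26 mm long (x), 20 mm wide (y: close the fingers across this), from 30 to 74 mm above the bench (top 14 mm above this point). Beside it only parts lower than 38 mm above the bench; an idler pulley (36 mm across, 56 mm above the bench) stands 47 mm behind it on the same slide. Covered while the cover is shut
- pointer (a point): free end of the slide's pointer, a bar 6 mm wide (x) and 3 mm thick pointing to the tensioner's +y, 40 mm to the side of the grip's middle; moves with the slide
- mark (a point): top of the index ridge (4 mm wide along x, on a small steel block 16 mm long) fixed on the base beside the pointer's path, 49 mm to the +y side of the slide's middle. Same axes as the tensioner. It is set 24 to 44 mm in front of the pointer's home, differently each time. The slide is at the mark when pointer and ridge have the same position along the tensioner's x
- screwdriver_mid (a point): middle of the screwdriver's length, half-way up (14.5 mm above the bench as it lies). 197 mm long, 110 g: its x axis runs across it, its -y axis points to the blade. The yellow and black handle is 28 mm wide, 29 mm high and reaches from 2 mm on the blade side of this point to 98 mm on its +y side; on the other side is the round blade, 6.4 mm thick, 98 mm long. It starts lying on the bench with its blade roughly away from the robot
- blade_tip (a point): free end of the screwdriver's blade, on its axis
- tape_measure: yellow tape measure, 37 x 83 x 68 mm, a bystander
- wood_block: wooden offcut, 62 x 120 x 38 mm, a bystander
- hex_bolt: steel hex bolt, 62 mm long, a bystander

How it is judged:
By the outcome, as a careful person would: the job done as asked, in the order asked, and still so for the second after the job is handed in, while the arm keeps its last pose, push and grip.
It also fails if it takes over 67 s, if anything falls off the work surface, if the arm or the gripper's body presses on something with over 40 N, if the wrist force passes 120 N, or if a joint passes its speed limit or range.

## Working session

There is one attempt and no reset: what is moved stays moved. The work goes in short steps, Python scripts to look and compute and a tool call to move; the robot and the scene stay as the last step left them, time stands still between calls to the robot, and variables do not carry over. Pictures are saved under pics/ and viewed, and the job is handed in when it is done.

Besides the shell and the picture viewer there is one more tool, called by a JSON object that holds its "name" and its "arguments", one argument or row to a line. move_arm: Moves the arm, as the interface text tells. Its arguments: {"type":"object","properties":{"jaw":{"type":"array","items":{"type":"number"}},"offset":{"type":"array","items":{"type":"array","items":{"type":"number"}}},"roll":{"type":"array","items":{"type":"number"}},"grip_force":{"type":"number"}},"required":["jaw","offset","roll"]}

```bash
ls; mkdir -p pics
cat > h.py <<'E'
from station import arm
import numpy as np, cv2
from scipy.spatial.transform import Rotation as R
np.set_printoptions(precision=4,suppress=True)
def st():
    s=arm.get_state(); print('t',s['t'],'p',np.array(s['eef_pos']),'rot',np.array(s['ee_rot']),'F',np.array(s['force']),'w',s['width'],'q',np.array(s['q'])); return s
def lm(f,n,fn='landmark_of'):
    r=getattr(arm,fn)(f,n)
    print(fn,n,[(np.array(d['position']).round(4).tolist(),round(d['p'],2)) for d in r[:3]]); return r
E
python3 - <<'E'
from h import *
s=st()
for n in ('side','top'):
    f=arm.grab_frame(n); cv2.imwrite(f'pics/{n}0.png',f['pixels'])
    print(n,f['position'],f['attitude'],f['fovy'])
    for t in ['tensioner','hinge','lip','mark','screwdriver_mid','blade_tip','tape_measure','wood_block','hex_bolt']: lm(f,t)
print(arm.get_state()['t'])
E
```

```text
pics
t 0.0 p [ 0.2456 -0.6282  0.2256] rot [-1.5707 -0.0016  1.9435] F [ 0.4714 -0.0182  0.1019] w 0.08777336639610629 q [-0.9099  0.3594  0.0111 -0.0003 -1.2241 -0.2881]
side [-0.2212  1.31    0.8522] [-2.0196 -0.0067 -2.6052] 44.203916324752896
landmark_of tensioner [([0.6146, -0.0378, 0.0031], 0.72)]
landmark_of hinge []
landmark_of lip [([0.5248, -0.0221, 0.0434], 0.84)]
landmark_of mark []
landmark_of screwdriver_mid [([0.4666, -0.329, 0.0139], 0.7)]
landmark_of blade_tip [([0.4639, -0.2307, 0.0132], 0.72)]
landmark_of tape_measure []
landmark_of wood_block [([0.6067, -0.482, -0.0018], 0.78)]
landmark_of hex_bolt [([0.5281, -0.0235, 0.0446], 0.23)]
top [ 0.3864 -0.0918  1.2233] [-2.9624  0.0046 -1.5653] 49.10387973320585
landmark_of tensioner [([0.609, -0.0406, 0.0002], 0.93)]
landmark_of hinge []
landmark_of lip [([0.5322, -0.0226, 0.0443], 0.93)]
landmark_of mark []
landmark_of screwdriver_mid [([0.4658, -0.3311, 0.0152], 0.72)]
landmark_of blade_tip [([0.4666, -0.2314, 0.015], 0.56)]
landmark_of tape_measure [([0.5898, 0.3155, 0.0019], 0.63)]
landmark_of wood_block [([0.6089, -0.479, 0.002], 0.93)]
landmark_of hex_bolt [([0.6801, -0.297, 0.0021], 0.54)]
1.0
```

View pics/side0.png

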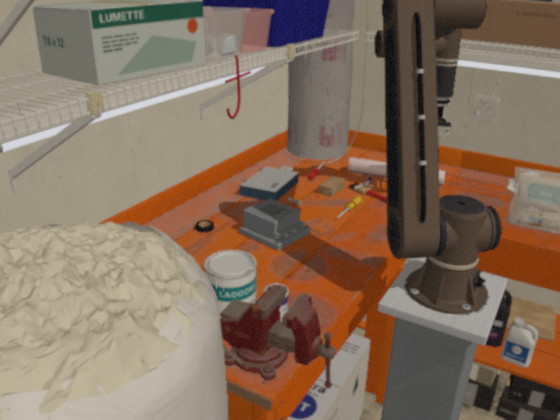

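View pics/top0.png

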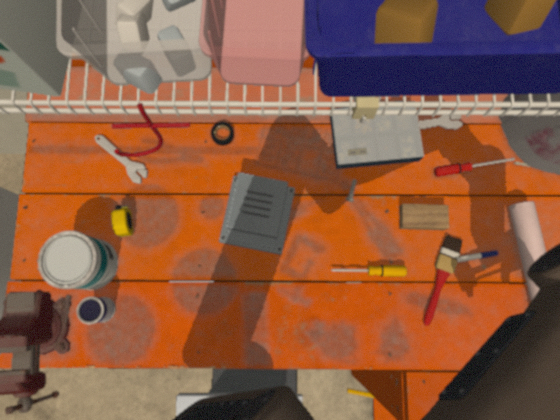

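```bash
cat >> h.py <<'E'
def K(f):
    fl=210/np.tan(np.radians(f['fovy'])/2)
    return np.array([[fl,0,f['cx']],[0,fl,f['cy']],[0,0,1.]])
def ray(f,px):
    u=cv2.undistortPoints(np.array(px,float).reshape(-1,1,2),K(f),np.array(f['dist_coeffs'],float)).reshape(-1,2)
    d=np.c_[u,np.ones(len(u))]@R.from_euler('xyz',f['attitude']).as_matrix().T
    return d
def onz(f,px,z):
    d=ray(f,px);p=np.array(f['position']);return p+d*((z-p[2])/d[:,2])[:,None]
def proj(f,P):
    M=R.from_euler('xyz',f['attitude']).as_matrix().T
    t=-M@np.array(f['position'])
    return cv2.projectPoints(np.array(P,float).reshape(-1,1,3),cv2.Rodrigues(M)[0],t,K(f),np.array(f['dist_coeffs'],float))[0].reshape(-1,2)
def save(f,name,box=None,k=1,pts=None):
    im=f['pixels'].copy()
    if box: x0,y0,x1,y1=box
    else: x0,y0,x1,y1=0,0,560,420
    im=cv2.resize(im[y0:y1,x0:x1],None,fx=k,fy=k,interpolation=cv2.INTER_CUBIC)
    if pts is not None:
        for p in proj(f,pts): cv2.circle(im,(int((p[0]+.5-x0)*k),int((p[1]+.5-y0)*k)),2,(255,0,255),-1)
    cv2.imwrite('pics/'+name,im)
def Tw(o,yaw,P):
    return np.array([o[0],o[1],0])+np.array(P,float)@R.from_euler('z',yaw).as_matrix().T
E
python3 - <<'E'
from h import *
import pickle
f=arm.grab_frame('top'); g=arm.grab_frame('side')
pickle.dump((f,g),open('f0.pkl','wb'))
for o,y in [((.611,-.039),-.2)]:
    P=Tw(o,y,[[-.094,.085,.022],[-.094,-.085,.022],[.09,-.085,.022],[.09,.085,.022],[-.085,.065,.047],[-.085,-.065,.047],[-.06,.065,.085],[-.06,-.065,.085],[.085,.065,.085],[.085,-.065,.085]])
save(f,'topc.png',(210,160,310,260),6,P)
save(g,'sidec.png',(220,180,330,260),7,P)
D=np.array([[.466,-.330,.0145],[.465,-.231,.0145],[.466,-.428,.0145]])
save(f,'drv.png',(310,240,430,300),6,D)
E
```

```text
(no output)
```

View pics/topc.png

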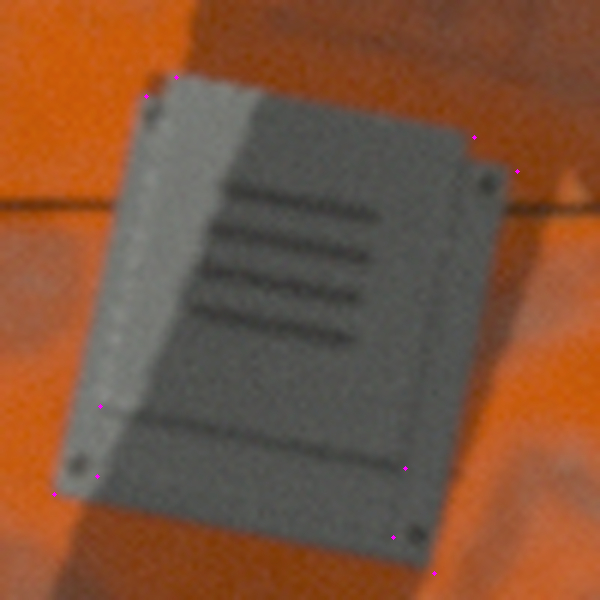

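View pics/sidec.png

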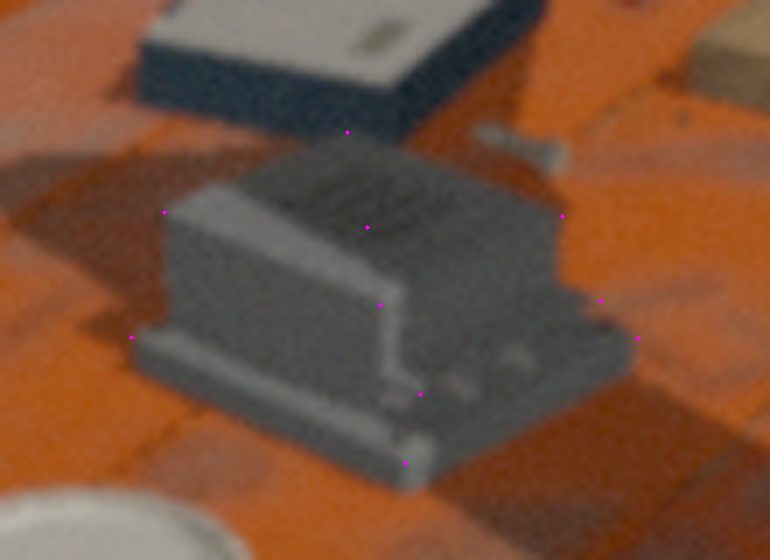

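View pics/drv.png

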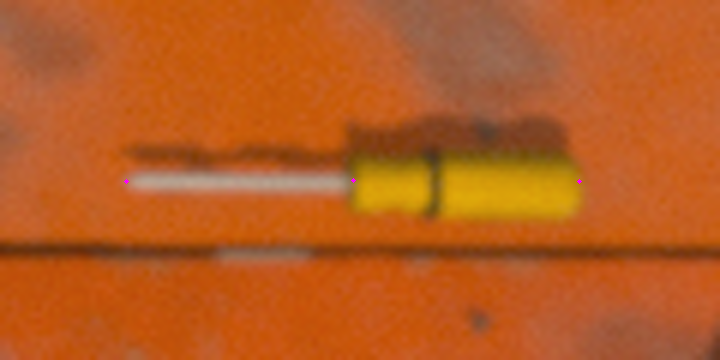

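Run:
```python
from h import *
import pickle
from scipy.optimize import least_squares
f,g=pickle.load(open('f0.pkl','rb'))
PT=[[-.094,.085,.022],[-.094,-.085,.022],[.09,-.085,.022],[-.06,-.065,.085],[.085,.065,.085],[.085,-.065,.085]]
U=np.array([[57,493],[432,566],[512,163],[405,464],[168,74],[464,133]])/6+[210,160]-.5+.08
PS=[[-.06,.065,.085],[.085,.065,.085],[-.06,-.065,.085],[-.094,-.085,.022],[.09,.085,.022],[-.094,.085,.0]]
V=np.array([[396,289],[167,212],[557,205],[634,342],[136,335],[405,492]])/7+[220,180]-.5
def res(p,w=(1,1)):
    return np.r_[((proj(f,Tw(p[:2],p[2],PT))-U)*w[0]).ravel(),((proj(g,Tw(p[:2],p[2],PS))-V)*w[1]).ravel()]
for w in [(1,0),(0,1),(1,1)]:
    s=least_squares(res,[.611,-.039,-.2],args=(w,)); print(w,s.x,s.cost); 
print(res(s.x).reshape(-1,2))
s=onz(f,np.array([[130,181],[578,186],[352,183.5]])/6+[310,240]-.5,.0145);print(s)
```

```text
(1, 0) [ 0.6125 -0.0375 -0.1838] 0.6764855310699501
(0, 1) [ 0.6146 -0.0456 -0.1809] 5.062988504528607
(1, 1) [ 0.6121 -0.0387 -0.181 ] 10.000041944753807
[[-0.089   0.4305]
 [ 0.9689  0.197 ]
 [ 0.1413  0.1513]
 [ 0.369  -0.1242]
 [ 0.4324  0.399 ]
 [ 1.0229 -0.3537]
 [-1.9947  2.2508]
 [-0.7888  0.3318]
 [ 0.4319  1.343 ]
 [ 0.3057 -0.863 ]
 [-0.9915  0.6541]
 [ 0.3928  1.7165]]
[[ 0.4651 -0.2327  0.0145]
 [ 0.4641 -0.4271  0.0145]
 [ 0.4646 -0.3292  0.0145]]
```

```bash
cat >> h.py <<'E'
def plan(target,yawt,n,p0=None,yaw0=None):
    s=arm.get_state()
    p=np.array(s['eef_pos'] if p0 is None else p0,float); y=s['ee_rot'][2] if yaw0 is None else yaw0
    target=np.array(target,float)
    dy=(yawt-y+np.pi)%(2*np.pi)-np.pi
    step=(target-p)/n; dr=round(-dy/n,4)
    offs=[]
    for i in range(n):
        M=R.from_euler('xyz',[-np.pi/2,0,y]).as_matrix()
        want=p+step
        o=(M.T@step).round(4); offs.append(o.tolist()); p=p+M@o; y-=dr
        step=(target-p)/max(n-1-i,1)
    for i in range(0,n,5): print('offset',offs[i:i+5],'roll',[dr]*len(offs[i:i+5]))
    print('end',p,y)
E
python3 - <<'E'
from h import *
plan([.4647,-.355,.10],3.137,8)
E
```

```text
offset [[0.0219, 0.0158, -0.0379], [0.016, 0.0158, -0.0408], [0.0098, 0.0158, -0.0427], [0.0033, 0.0158, -0.0437], [-0.0032, 0.0158, -0.0437]] roll [np.float64(-0.1492), np.float64(-0.1492), np.float64(-0.1492), np.float64(-0.1492), np.float64(-0.1492)]
offset [[-0.0097, 0.0159, -0.0427], [-0.0159, 0.0158, -0.0408], [-0.0218, 0.0159, -0.0379]] roll [np.float64(-0.1492), np.float64(-0.1492), np.float64(-0.1492)]
end [ 0.4647 -0.355   0.1   ] 3.1371965323846567
```

{"name": "move_arm", "arguments": {
  "jaw": [0,0,0,0,0],
  "offset": [
    [0.022,0.016,-0.038],
    [0.016,0.016,-0.041],
    [0.01,0.016,-0.043],
    [0.003,0.016,-0.044],
    [-0.003,0.016,-0.044]
  ],
  "roll": [-0.149,-0.149,-0.149,-0.149,-0.149]
}}

```text
t: 1.72
eef_pos: [0.3843, -0.4556, 0.1463]
ee_rot: [-1.571, 0.001, 2.694]
force: [0.7, 0.2, 0.5]
width: 0.0877
```

{"name": "move_arm", "arguments": {
  "jaw": [0,0,0,0],
  "offset": [
    [-0.01,0.016,-0.043],
    [-0.016,0.016,-0.041],
    [-0.022,0.016,-0.038],
    [0,0,0]
  ],
  "roll": [-0.149,-0.149,-0.149,0]
}}

```text
t: 2.22
eef_pos: [0.4675, -0.3516, 0.0974]
ee_rot: [-1.572, -0.002, 3.141]
force: [-0.2, 0.1, 0.3]
width: 0.0876
```

Run:
```python
from h import *
st()
f=arm.grab_frame('top'); save(f,'top1.png')
plan([.4647,-.355,.003],3.137,4)
```

```text
t 2.225 p [ 0.4675 -0.3516  0.0974] rot [-1.5715 -0.0015  3.1406] F [-0.2316  0.0933  0.302 ] w 0.08756435865700554 q [-0.311   0.3282 -0.3554 -0.0003 -0.8889  0.3102]
offset [[0.0006, 0.0238, 0.0006], [0.0006, 0.0238, 0.0006], [0.0006, 0.0238, 0.0005], [0.0005, 0.0237, 0.0006]] roll [np.float64(0.0002), np.float64(0.0002), np.float64(0.0002), np.float64(0.0002)]
end [ 0.4647 -0.355   0.003 ] 3.1368998532235848
```

View pics/top1.png

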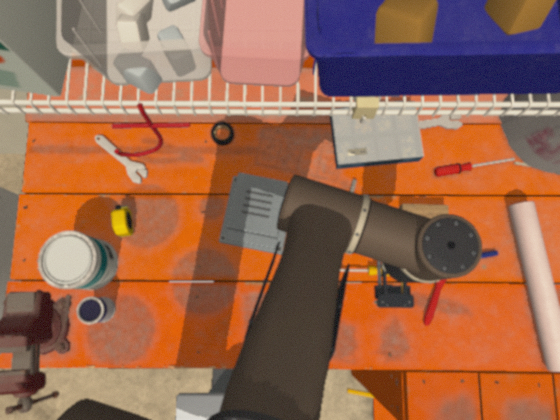

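{"name": "move_arm", "arguments": {
  "jaw": [0,0,0,0,0],
  "offset": [
    [0.001,0.03,0.001],
    [0.001,0.03,0.001],
    [0.001,0.02,0.001],
    [0,0.014,0],
    [0,0,0]
  ],
  "roll": [0.001,0.001,0.001,0,0]
}}

```text
t: 2.9
eef_pos: [0.4627, -0.3572, 0.004]
ee_rot: [-1.571, -0.001, 3.131]
force: [-0.1, 0.5, 0.4]
width: 0.0871
```

{"name": "move_arm", "arguments": {
  "jaw": [1,1,1,1,1],
  "offset": [
    [0,0,0],
    [0,0,0],
    [0,0,0],
    [0,0,0],
    [0,0,0]
  ],
  "roll": [0,0,0,0,0],
  "grip_force": 45
}}

```text
t: 3.52
eef_pos: [0.4634, -0.3568, 0.0047]
ee_rot: [-1.571, 0.0, 3.133]
force: [0.3, 0.7, 0.2]
width: 0.043
```

Run:
```python
from h import *
st()
f=arm.grab_frame('side'); save(f,'side2.png',(280,150,420,240),5)
```

```text
t 3.525 p [ 0.4634 -0.3568  0.0047] rot [-1.5708  0.0002  3.1326] F [0.3152 0.7187 0.1733] w 0.043021768075725046 q [-0.3221  0.4454 -0.4404 -0.     -0.6849  0.3131]
```

View pics/side2.png

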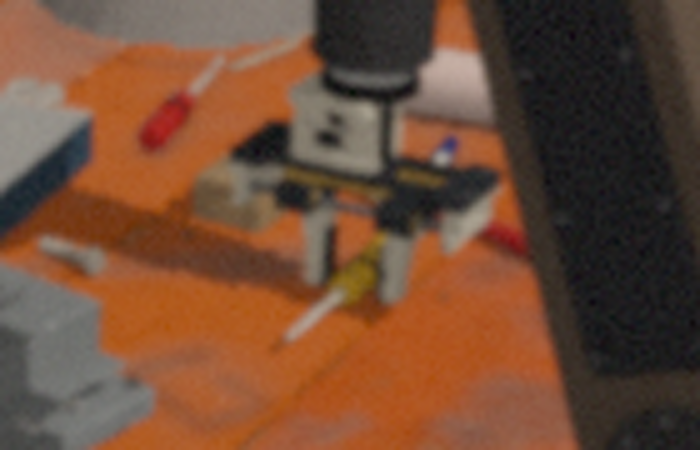

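{"name": "move_arm", "arguments": {
  "jaw": [1,1,1,1],
  "offset": [
    [0,0,0],
    [0,0,0],
    [0,0,0],
    [0,0,0]
  ],
  "roll": [0,0,0,0],
  "grip_force": 55
}}

```text
t: 4.08
eef_pos: [0.4634, -0.3568, 0.0045]
ee_rot: [-1.571, -0.0, 3.133]
force: [0.4, 0.9, 0.3]
width: 0.0288
```

{"name": "move_arm", "arguments": {
  "jaw": [1,1,1,1,1],
  "offset": [
    [0,-0.02,0],
    [0,-0.04,0],
    [0,-0.04,0],
    [0,-0.02,0],
    [0,0,0]
  ],
  "roll": [0,0,0,0,0]
}}

```text
t: 4.7
eef_pos: [0.4642, -0.3572, 0.1262]
ee_rot: [-1.57, 0.003, 3.133]
force: [-0.1, -0.0, -2.5]
width: 0.0281
```

Run:
```python
from h import *
st()
f=arm.grab_frame('side'); save(f,'side3.png',(280,130,420,220),5)
lm(f,'blade_tip');lm(f,'screwdriver_mid')
f=arm.grab_frame('top'); save(f,'top3.png',(280,210,440,310),5)
lm(f,'blade_tip');lm(f,'screwdriver_mid')
st()
```

```text
t 4.7 p [ 0.4642 -0.3572  0.1262] rot [-1.5697  0.0031  3.1327] F [-0.126  -0.0256 -2.4599] w 0.02812675316381562 q [-0.3222  0.2958 -0.326   0.0001 -0.9456  0.3132]
landmark_of blade_tip [([0.4597, -0.2326, 0.1344], 0.5)]
landmark_of screwdriver_mid [([0.4694, -0.3308, 0.1362], 0.46)]
landmark_of blade_tip []
landmark_of screwdriver_mid [([0.4635, -0.331, 0.1338], 0.61)]
t 5.0 p [ 0.4628 -0.3566  0.1233] rot [-1.5716 -0.002   3.1325] F [-0.5492  1.2481 -1.9277] w 0.028555609425860884 q [-0.3221  0.2994 -0.3282 -0.0002 -0.9453  0.3131]
```

View pics/side3.png

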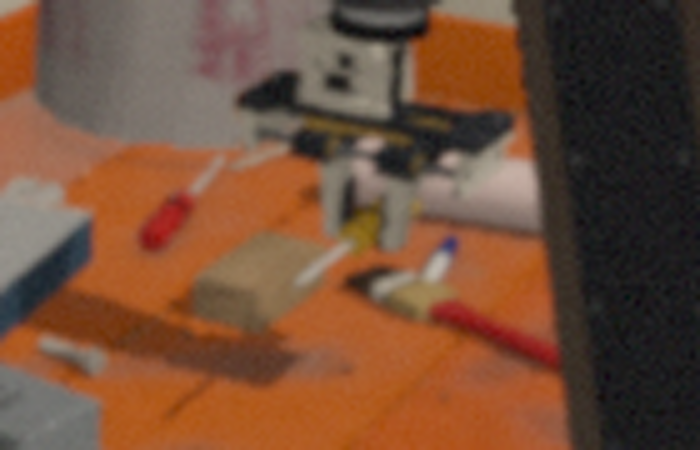

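View pics/top3.png

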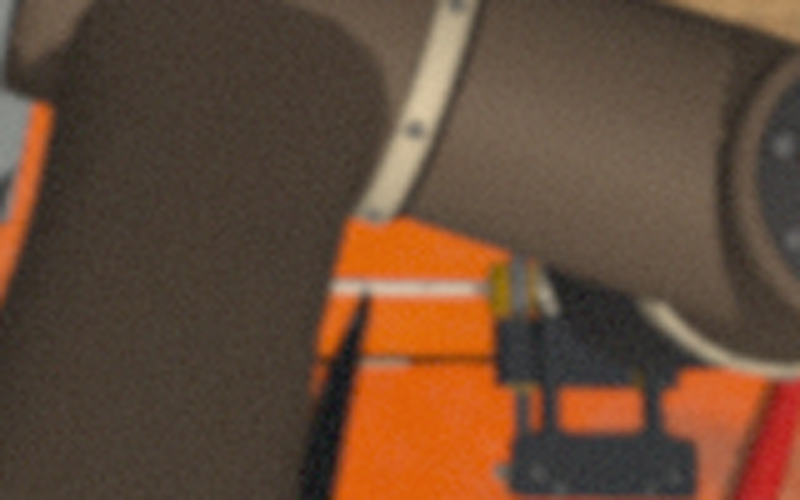

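Run:
```python
from h import *
def T(tx,z,ty=0,L=.124): 
    w=Tw((.6125,-.039),-.183,[[tx-L,ty,0]])[0]; w[2]=z-.010; return w
print(T(-.09,.033),T(-.06,.033))
w=T(-.092,.133)
plan(w,1.388,10)
```

```text
[ 0.4021 -0.0001  0.023 ] [ 0.4316 -0.0055  0.023 ]
offset [[0.0066, 0.0, -0.0356], [0.0127, 0.0, -0.034], [0.0184, 0.0, -0.0312], [0.0235, 0.0, -0.0276], [0.0279, 0.0001, -0.0231]] roll [np.float64(0.1744), np.float64(0.1744), np.float64(0.1744), np.float64(0.1744), np.float64(0.1744)]
offset [[0.0315, 0.0, -0.0179], [0.0341, 0.0001, -0.0121], [0.0358, 0.0, -0.006], [0.0362, 0.0001, 0.0003], [0.0357, 0.0, 0.0065]] roll [np.float64(0.1744), np.float64(0.1744), np.float64(0.1744), np.float64(0.1744), np.float64(0.1744)]
end [0.4001 0.0003 0.123 ] 1.3884822318619188
```

{"name": "move_arm", "arguments": {
  "jaw": [1,1,1,1,1],
  "offset": [
    [0.007,0,-0.036],
    [0.013,0,-0.034],
    [0.018,0,-0.031],
    [0.0235,0,-0.028],
    [0.028,0,-0.023]
  ],
  "roll": [0.174,0.174,0.174,0.174,0.174]
}}

```text
t: 5.62
eef_pos: [0.4311, -0.1769, 0.124]
ee_rot: [-1.57, -0.0, 2.257]
force: [0.1, 0.7, -0.6]
width: 0.0285
```

{"name": "move_arm", "arguments": {
  "jaw": [1,1,1,1,1],
  "offset": [
    [0.0315,0,-0.018],
    [0.034,0,-0.012],
    [0.036,0,-0.006],
    [0.036,0,0],
    [0.0355,0,0.0065]
  ],
  "roll": [0.174,0.174,0.174,0.174,0.174]
}}

```text
t: 6.25
eef_pos: [0.3996, 0.0012, 0.1243]
ee_rot: [-1.57, 0.0, 1.387]
force: [1.1, 0.8, -0.9]
width: 0.0286
```

{"name": "move_arm", "arguments": {
  "jaw": [1,1],
  "offset": [
    [0,0,0],
    [0,0,0]
  ],
  "roll": [0,0]
}}

```text
t: 6.5
eef_pos: [0.3999, 0.0001, 0.1243]
ee_rot: [-1.57, 0.0, 1.396]
force: [-0.0, 0.8, -1.3]
width: 0.0288
```

Run:
```python
from h import *
st()
P=Tw((.6125,-.039),-.183,[[-.085,.065,.047],[-.085,-.065,.047],[-.092,0,.133]])
f=arm.grab_frame('side'); save(f,'side4.png',(220,150,360,250),5,P)
lm(f,'blade_tip');lm(f,'screwdriver_mid');lm(f,'lip')
f=arm.grab_frame('top'); save(f,'top4.png',(200,160,340,280),5,P)
lm(f,'blade_tip');lm(f,'screwdriver_mid')
```

```text
t 6.5 p [0.3999 0.0001 0.1243] rot [-1.5703  0.0004  1.3957] F [-0.0147  0.787  -1.2621] w 0.028768411378393498 q [ 0.5006 -0.0066 -0.7049  0.0001 -0.8732 -2.2466]
landmark_of blade_tip [([0.676, -0.2975, -0.0052], 0.65), ([0.5194, -0.0207, 0.1353], 0.5)]
landmark_of screwdriver_mid [([0.4284, -0.001, 0.1354], 0.71)]
landmark_of lip [([0.5289, -0.0227, 0.0428], 0.86)]
landmark_of blade_tip [([0.5219, -0.0173, 0.1366], 0.64)]
landmark_of screwdriver_mid []
```

View pics/side4.png

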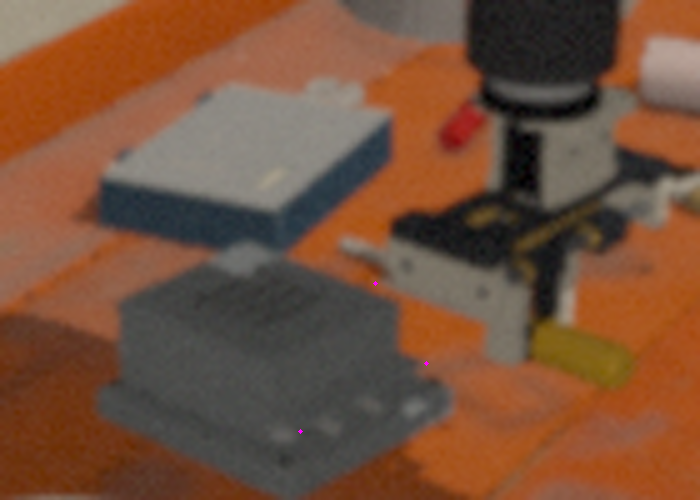

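View pics/top4.png

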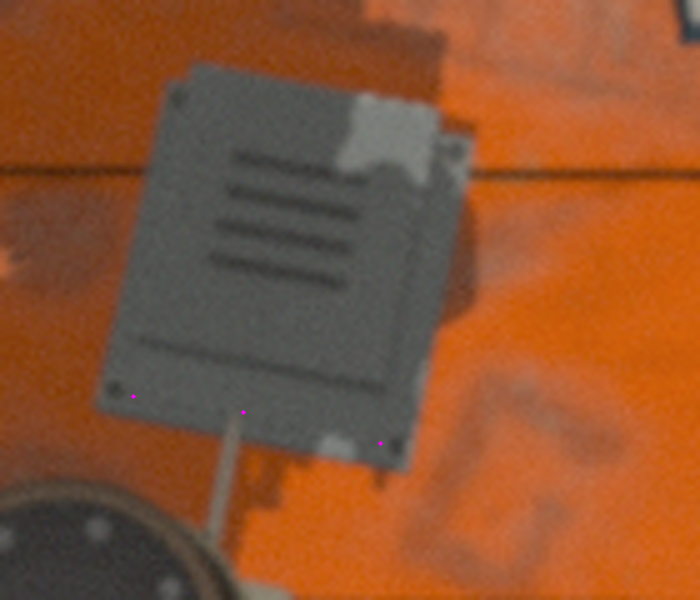

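{"name": "move_arm", "arguments": {
  "jaw": [1,1,1,1,1],
  "offset": [
    [0,0.01,0.006],
    [0,0.03,0],
    [0,0.03,0],
    [0,0.02,0],
    [0,0,0]
  ],
  "roll": [0.004,0,0,0,0]
}}

```text
t: 7.48
eef_pos: [0.3925, 0.0005, 0.0331]
ee_rot: [-1.568, 0.002, 1.388]
force: [-0.1, 0.1, -0.4]
width: 0.0286
```

Run:
```python
from h import *
st()
f=arm.grab_frame('side'); save(f,'side5.png',(220,170,360,270),5)
lm(f,'blade_tip')
f=arm.grab_frame('top'); save(f,'top5.png',(200,160,340,280),5)
lm(f,'blade_tip')
```

```text
t 7.475 p [0.3925 0.0005 0.0331] rot [-1.5676  0.0025  1.3883] F [-0.0774  0.1342 -0.4436] w 0.028612826134292803 q [ 0.5117  0.1391 -0.8346 -0.0003 -0.6012 -2.2647]
landmark_of blade_tip []
landmark_of blade_tip [([0.5112, -0.0237, 0.0462], 0.4)]
```

View pics/side5.png

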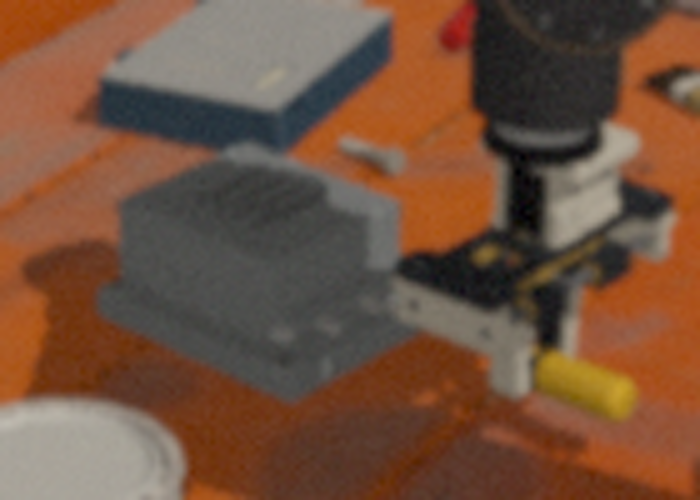

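View pics/top5.png

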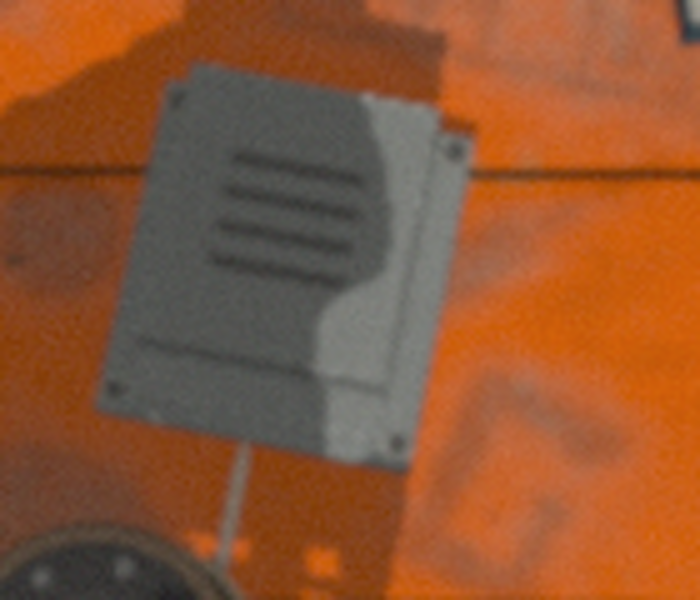

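{"name": "move_arm", "arguments": {
  "jaw": [1,1,1,1],
  "offset": [
    [0,0.0105,0],
    [0,0,0],
    [0,0,-0.015],
    [0,0,0]
  ],
  "roll": [0,0,0,0]
}}

```text
t: 8.18
eef_pos: [0.4106, -0.0012, 0.0243]
ee_rot: [-1.572, -0.001, 1.388]
force: [-0.4, -0.5, -0.6]
width: 0.0284
```

Run:
```python
from h import *
st()
f=arm.grab_frame('top'); save(f,'top6.png',(200,160,340,280),5)
```

```text
t 8.175 p [ 0.4106 -0.0012  0.0243] rot [-1.5719 -0.0005  1.3884] F [-0.3917 -0.4994 -0.5782] w 0.02842655512081504 q [ 0.4833  0.1823 -0.8101  0.0005 -0.5773 -2.2369]
```

View pics/top6.png

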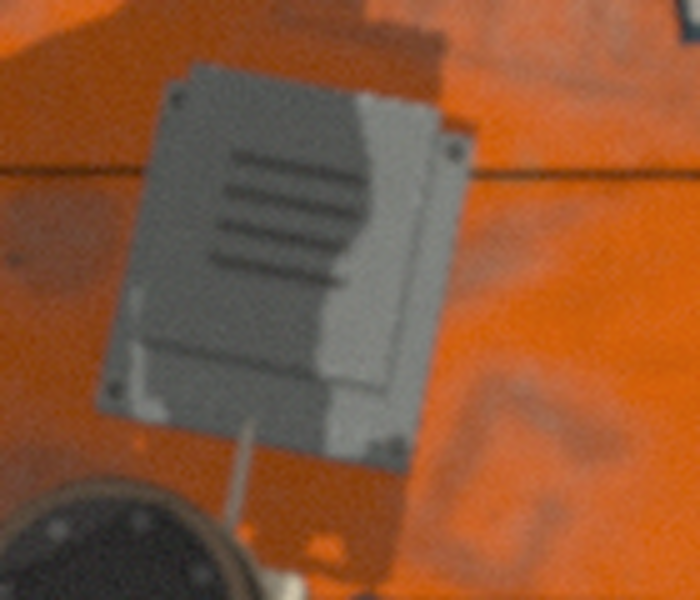

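{"name": "move_arm", "arguments": {
  "jaw": [1,1,1],
  "offset": [
    [0,0,-0.011],
    [0,0,-0.011],
    [0,0,0]
  ],
  "roll": [0,0,0]
}}

```text
t: 8.6
eef_pos: [0.4316, -0.0055, 0.024]
ee_rot: [-1.571, -0.0, 1.388]
force: [-0.9, 0.3, -1.3]
width: 0.0286
```

Run:
```python
from h import *
st()
f=arm.grab_frame('top'); save(f,'top7.png',(200,160,340,280),5)
```

```text
t 8.6 p [ 0.4316 -0.0055  0.024 ] rot [-1.5712 -0.0001  1.388 ] F [-0.8707  0.255  -1.3287] w 0.028644848720087566 q [ 0.4479  0.2139 -0.7647  0.0003 -0.5918 -2.2017]
```

View pics/top7.png

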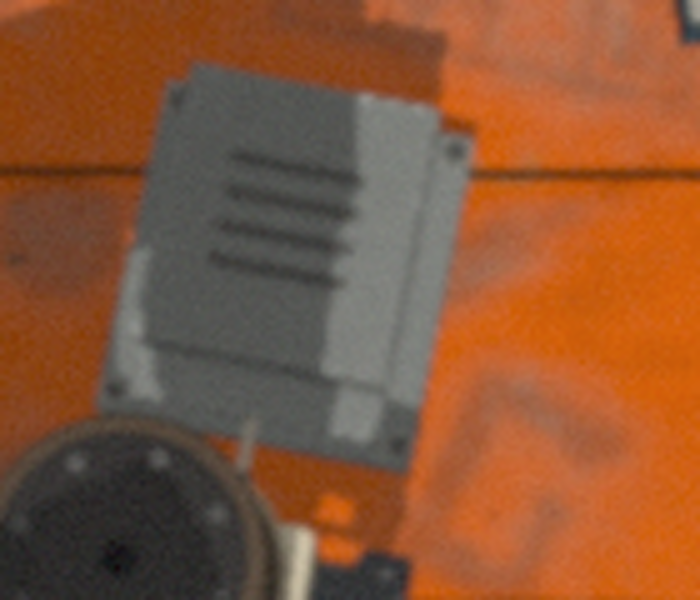

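```bash
cat > arc.py <<'E'
import numpy as np
def P(t,a=.145): return np.array([-a*np.cos(t)+.02*np.sin(t), a*np.sin(t)+.02*np.cos(t)-.0032])
if __name__=='__main__':
    p=np.array([-.145,.011]); 
    for t in np.arange(0,1.46,.1):
        q=P(t); d=q-p; print(round(t,2),q.round(4),'[0, %.4f, %.4f]'%(-d[1],-d[0])); p=q
E
python3 arc.py
```

```text
0.0 [-0.145   0.0168] [0, -0.0058, -0.0000]
0.1 [-0.1423  0.0312] [0, -0.0144, -0.0027]
0.2 [-0.1381  0.0452] [0, -0.0140, -0.0041]
0.3 [-0.1326  0.0588] [0, -0.0135, -0.0055]
0.4 [-0.1258  0.0717] [0, -0.0129, -0.0068]
0.5 [-0.1177  0.0839] [0, -0.0122, -0.0081]
0.6 [-0.1084  0.0952] [0, -0.0113, -0.0093]
0.7 [-0.098   0.1055] [0, -0.0103, -0.0104]
0.8 [-0.0867  0.1148] [0, -0.0092, -0.0113]
0.9 [-0.0745  0.1228] [0, -0.0081, -0.0122]
1.0 [-0.0615  0.1296] [0, -0.0068, -0.0130]
1.1 [-0.0479  0.1351] [0, -0.0055, -0.0136]
1.2 [-0.0339  0.1392] [0, -0.0041, -0.0140]
1.3 [-0.0195  0.1419] [0, -0.0027, -0.0144]
1.4 [-0.0049  0.1431] [0, -0.0012, -0.0146]
```

{"name": "move_arm", "arguments": {
  "jaw": [1,1,1,1,1],
  "offset": [
    [0,-0.006,0],
    [0,-0.014,-0.003],
    [0,-0.014,-0.004],
    [0,-0.0135,-0.0055],
    [0,0,0]
  ],
  "roll": [0,0,0,0,0],
  "grip_force": 60
}}

```text
t: 9.28
eef_pos: [0.4434, -0.0074, 0.0726]
ee_rot: [-1.573, -0.001, 1.389]
force: [-0.8, -0.0, -1.9]
width: 0.028
```

Run:
```python
from h import *
st()
f=arm.grab_frame('side'); save(f,'side8.png',(220,150,360,250),5)
lm(f,'lip');lm(f,'screwdriver_mid');lm(f,'blade_tip')
f=arm.grab_frame('top'); save(f,'top8.png',(200,160,340,280),5)
lm(f,'lip')
```

```text
t 9.275 p [ 0.4434 -0.0074  0.0726] rot [-1.5728 -0.0013  1.3887] F [-0.8353 -0.0057 -1.9134] w 0.02804650485132729 q [ 0.4306  0.1459 -0.6882  0.0001 -0.7343 -2.1836]
landmark_of lip [([0.5393, -0.0256, 0.092], 0.84), ([0.471, -0.0115, 0.0851], 0.21)]
landmark_of screwdriver_mid [([0.4707, -0.0105, 0.0822], 0.74)]
landmark_of blade_tip [([0.6179, -0.004, 0.0337], 0.62)]
landmark_of lip [([0.5448, -0.0257, 0.0897], 0.97)]
```

View pics/side8.png

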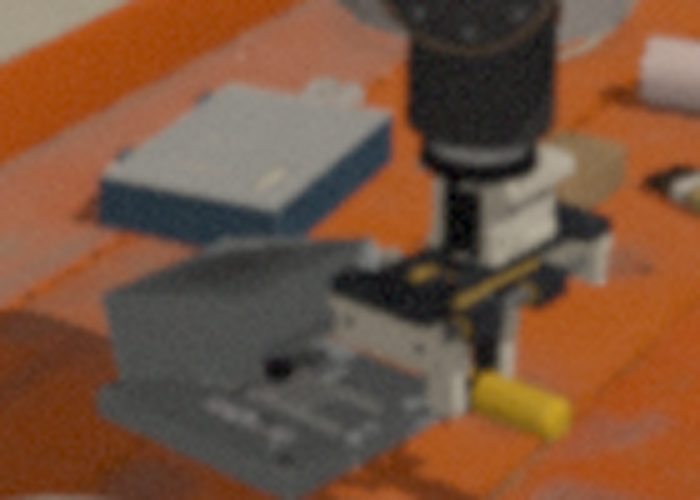

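{"name": "move_arm", "arguments": {
  "jaw": [1,1,1,1,1],
  "offset": [
    [0,-0.013,-0.007],
    [0,-0.012,-0.008],
    [0,-0.0115,-0.009],
    [0,-0.0105,-0.0105],
    [0,-0.009,-0.0115]
  ],
  "roll": [0,0,0,0,0]
}}

```text
t: 10.2
eef_pos: [0.489, -0.0162, 0.1283]
ee_rot: [-1.571, -0.0, 1.389]
force: [-0.5, 0.7, -2.4]
width: 0.0287
```

Run:
```python
from h import *
st()
f=arm.grab_frame('side'); save(f,'side9.png',(220,130,360,250),5)
lm(f,'lip');lm(f,'screwdriver_mid');lm(f,'blade_tip')
```

```text
t 10.2 p [ 0.489  -0.0162  0.1283] rot [-1.5712 -0.0003  1.3886] F [-0.5254  0.7174 -2.4165] w 0.028730543969913834 q [ 0.3698  0.1442 -0.5256  0.     -0.9005 -2.1228]
landmark_of lip [([0.6167, -0.0023, 0.0301], 0.64)]
landmark_of screwdriver_mid [([0.5169, -0.0187, 0.1397], 0.59), ([0.6175, 0.0, 0.0339], 0.46)]
landmark_of blade_tip [([0.6089, -0.0374, 0.1367], 0.71)]
```

View pics/side9.png

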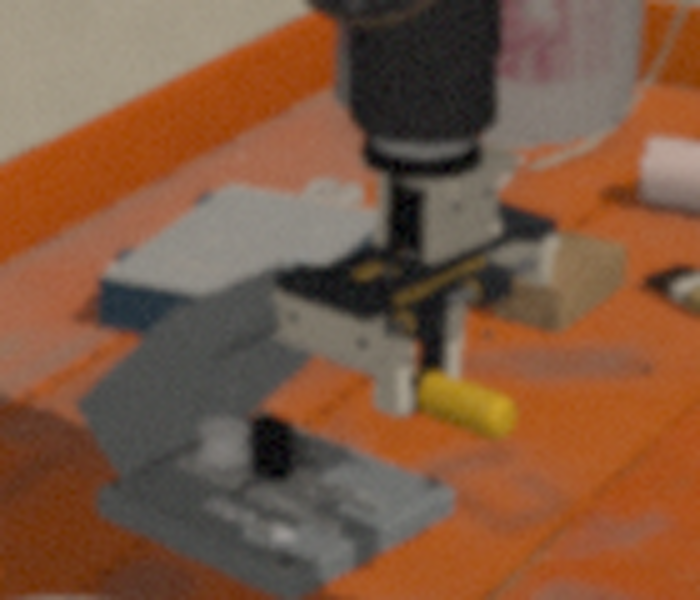

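{"name": "move_arm", "arguments": {
  "jaw": [1,1,1,1,1],
  "offset": [
    [0,-0.008,-0.012],
    [0,-0.007,-0.013],
    [0,-0.0055,-0.0135],
    [0,-0.004,-0.014],
    [0,-0.003,-0.0145]
  ],
  "roll": [0,0,0,0,0]
}}

```text
t: 11.02
eef_pos: [0.5551, -0.0284, 0.1553]
ee_rot: [-1.571, -0.0, 1.388]
force: [-0.4, -0.4, -0.7]
width: 0.0288
```

Run:
```python
from h import *
st()
f=arm.grab_frame('side'); save(f,'side10.png',(220,130,360,250),5)
lm(f,'lip');lm(f,'blade_tip')
```

```text
t 11.025 p [ 0.5551 -0.0284  0.1553] rot [-1.571  -0.0001  1.3885] F [-0.4035 -0.4144 -0.6777] w 0.028768716330169444 q [ 0.3012  0.2223 -0.3531  0.     -0.9952 -2.0543]
landmark_of lip [([0.6717, -0.0494, 0.1891], 0.82)]
landmark_of blade_tip [([0.6736, -0.0498, 0.1636], 0.53)]
```

View pics/side10.png

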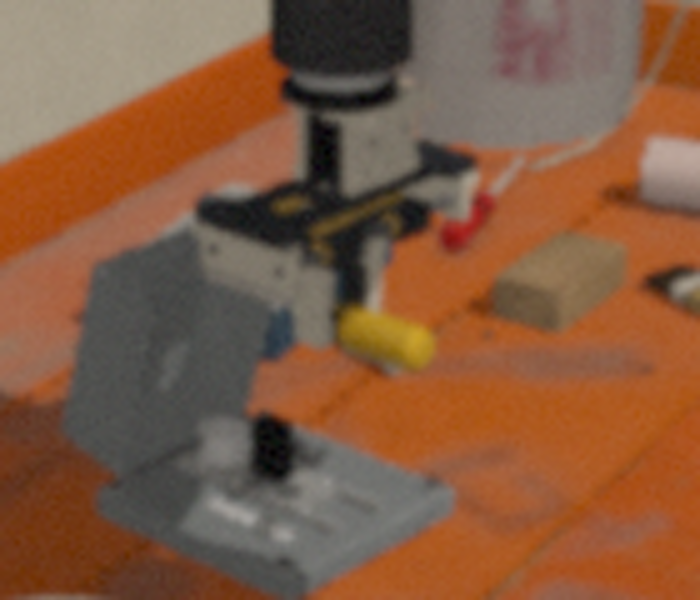

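Run:
```python
from h import *
import pickle
f,g=pickle.load(open('f0.pkl','rb'))
a=ray(f,[[367,115]])[0];b=ray(g,[[292,52]])[0]
for bb in ([[292,52]],[[95,103]]):
    b=ray(g,bb)[0]; pa=np.array(f['position']);pb=np.array(g['position'])
    s=np.linalg.lstsq(np.c_[a,-b],pb-pa,rcond=None)[0]; print(pa+a*s[0],pb+b*s[1])
for z in (.3,.5,.7): print(onz(f,[[280,105]],z))
```

```text
[ 0.6529 -0.2217  0.5876] [ 0.6533 -0.2215  0.5877]
[ 0.7432 -0.2657  0.3723] [1.1466 0.2083 0.4445]
[[ 0.7956 -0.096   0.3   ]]
[[ 0.7069 -0.0951  0.5   ]]
[[ 0.6183 -0.0942  0.7   ]]
```

Run:
```python
from h import *
f=arm.grab_frame('side'); save(f,'side11.png',None,1.4,[[.655,-.2,.587],[.655,0,.587],[.655,.1,.587]])
f=arm.grab_frame('top'); save(f,'top11.png',None,1.4)
```

```text
(no output)
```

View pics/side11.png

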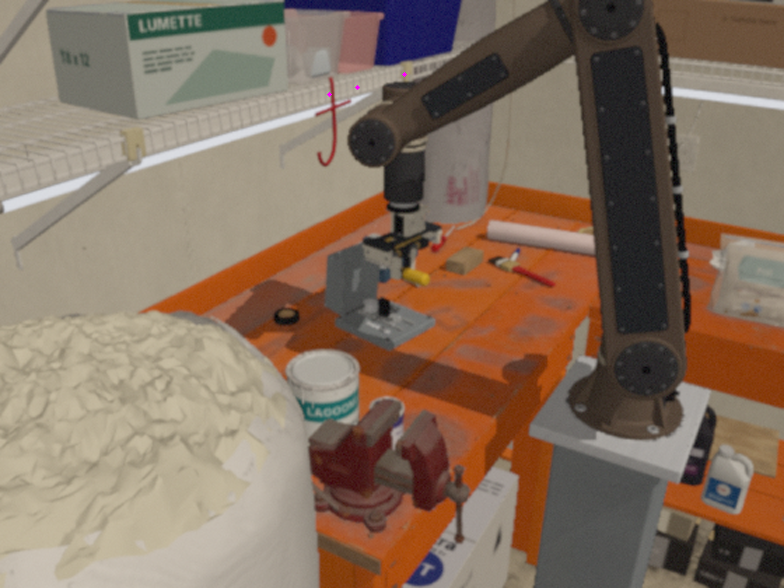

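View pics/top11.png

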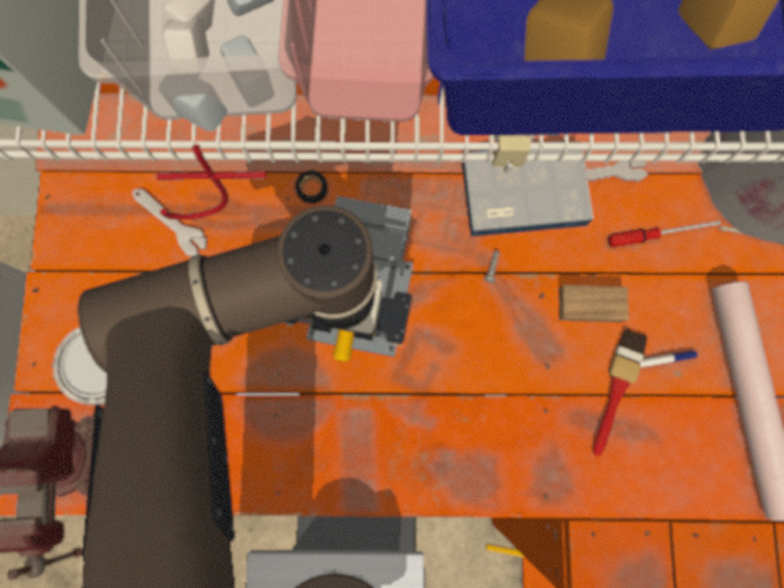

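Run:
```python
from h import *
import pickle
f,g=pickle.load(open('f0.pkl','rb'))
pa=np.array(f['position']);pb=np.array(g['position'])
for u,v in [((118,153),(228,110)),((160,142),(238,105)),((140,107),(237,57))]:
    a=ray(f,[u])[0];b=ray(g,[v])[0]
    s=np.linalg.lstsq(np.c_[a,-b],pb-pa,rcond=None)[0]; print(pa+a*s[0],pb+b*s[1])
for z in (.3,.4,.5): print(z,onz(f,[[231,177],[231,146]],z))
```

```text
[0.628  0.1766 0.4819] [0.6282 0.1767 0.482 ]
[0.6483 0.1075 0.4805] [0.6447 0.1055 0.4787]
[0.6512 0.1013 0.6169] [0.648  0.0994 0.615 ]
0.3 [[0.6367 0.0051 0.3   ]
 [0.7038 0.0066 0.3   ]]
0.4 [[ 0.6096 -0.0054  0.4   ]
 [ 0.6695 -0.0041  0.4   ]]
0.5 [[ 0.5825 -0.0159  0.5   ]
 [ 0.6351 -0.0147  0.5   ]]
```

{"name": "move_arm", "arguments": {
  "jaw": [1,1,1],
  "offset": [
    [0,-0.001,-0.012],
    [0,0,-0.008],
    [0,0,0]
  ],
  "roll": [0,0,0]
}}

```text
t: 11.65
eef_pos: [0.5742, -0.0319, 0.1559]
ee_rot: [-1.571, 0.0, 1.388]
force: [-0.9, -0.0, -1.7]
width: 0.0286
```

Run:
```python
from h import *
st()
f=arm.grab_frame('side'); save(f,'side12.png',(220,80,360,250),4)
lm(f,'lip');lm(f,'blade_tip')
```

```text
t 11.65 p [ 0.5742 -0.0319  0.1559] rot [-1.5707  0.0001  1.3883] F [-0.9219 -0.014  -1.6929] w 0.028568211444143097 q [ 0.2846  0.2523 -0.3108  0.0001 -1.0079 -2.0379]
landmark_of lip [([0.76, -0.0692, 0.1808], 0.6)]
landmark_of blade_tip [([0.6954, -0.0525, 0.1597], 0.52)]
```

View pics/side12.png

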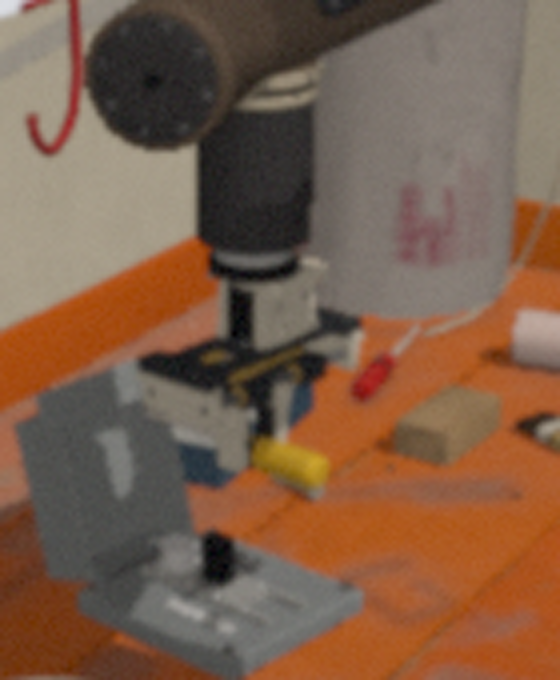

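Run:
```python
from h import *
plan([.47,-.012,.156],1.388,3)
plan([.46,-.26,.10],1.388,6,[.47,-.012,.156],1.388)
plan([.46,-.26,.007],1.388,3,[.46,-.26,.10],1.388)
```

```text
offset [[0.0003, -0.0, 0.0351], [0.0002, -0.0001, 0.0351], [0.0002, -0.0, 0.035]] roll [np.float64(0.0002), np.float64(0.0002), np.float64(0.0002)]
end [ 0.47   -0.0121  0.156 ] 1.3878665596103963
offset [[-0.0409, 0.0093, -0.0059], [-0.041, 0.0093, -0.0059], [-0.0409, 0.0093, -0.0059], [-0.041, 0.0094, -0.0058], [-0.0409, 0.0093, -0.0059]] roll [-0.0, -0.0, -0.0, -0.0, -0.0]
offset [[-0.041, 0.0094, -0.0058]] roll [-0.0]
end [ 0.46 -0.26  0.1 ] 1.388
offset [[0.0, 0.031, -0.0], [0.0, 0.031, -0.0], [0.0, 0.031, -0.0]] roll [-0.0, -0.0, -0.0]
end [ 0.46  -0.26   0.007] 1.388
```

{"name": "move_arm", "arguments": {
  "jaw": [1,1,1,1,1],
  "offset": [
    [0,0,0.03],
    [0,0,0.035],
    [0,0,0.035],
    [-0.02,0,0],
    [-0.041,0.006,-0.007]
  ],
  "roll": [0,0,0,0,0]
}}

```text
t: 12.42
eef_pos: [0.4712, -0.0745, 0.1511]
ee_rot: [-1.573, -0.001, 1.392]
force: [1.0, -0.3, -1.1]
width: 0.0288
```

{"name": "move_arm", "arguments": {
  "jaw": [1,1,1,1,1],
  "offset": [
    [-0.041,0.01,-0.006],
    [-0.041,0.01,-0.006],
    [-0.041,0.01,-0.006],
    [-0.041,0.01,-0.006],
    [-0.02,0.01,-0.003]
  ],
  "roll": [0,0,0,0,0]
}}

```text
t: 13.05
eef_pos: [0.4638, -0.2625, 0.0998]
ee_rot: [-1.571, 0.0, 1.387]
force: [-0.0, -0.1, -0.4]
width: 0.0285
```

{"name": "move_arm", "arguments": {
  "jaw": [1],
  "offset": [
    [0,0,0]
  ],
  "roll": [0]
}}

```text
t: 13.18
eef_pos: [0.4633, -0.2618, 0.0992]
ee_rot: [-1.569, -0.0, 1.386]
force: [-0.4, 0.8, -1.5]
width: 0.0283
```

Run:
```python
from h import *
st()
f=arm.grab_frame('side'); save(f,'side13.png',(220,80,420,250),4)
lm(f,'lip');lm(f,'blade_tip');lm(f,'screwdriver_mid')
f=arm.grab_frame('top'); save(f,'top13.png',(180,100,420,320),3)
lm(f,'grip');lm(f,'mark');lm(f,'pointer'); lm(f,'tensioner')
```

```text
t 13.175 p [ 0.4633 -0.2618  0.0992] rot [-1.569  -0.      1.3863] F [-0.3963  0.8257 -1.4808] w 0.028336675511715568 q [-0.1456  0.248  -0.4692 -0.0001 -0.8554 -1.6096]
landmark_of lip [([0.7585, -0.0683, 0.1792], 0.77)]
landmark_of blade_tip []
landmark_of screwdriver_mid [([0.4908, -0.2608, 0.1107], 0.52)]
landmark_of grip [([0.6132, -0.0396, 0.0609], 0.65)]
landmark_of mark []
landmark_of pointer []
landmark_of tensioner [([0.6125, -0.041, 0.0004], 0.74)]
```

View pics/side13.png

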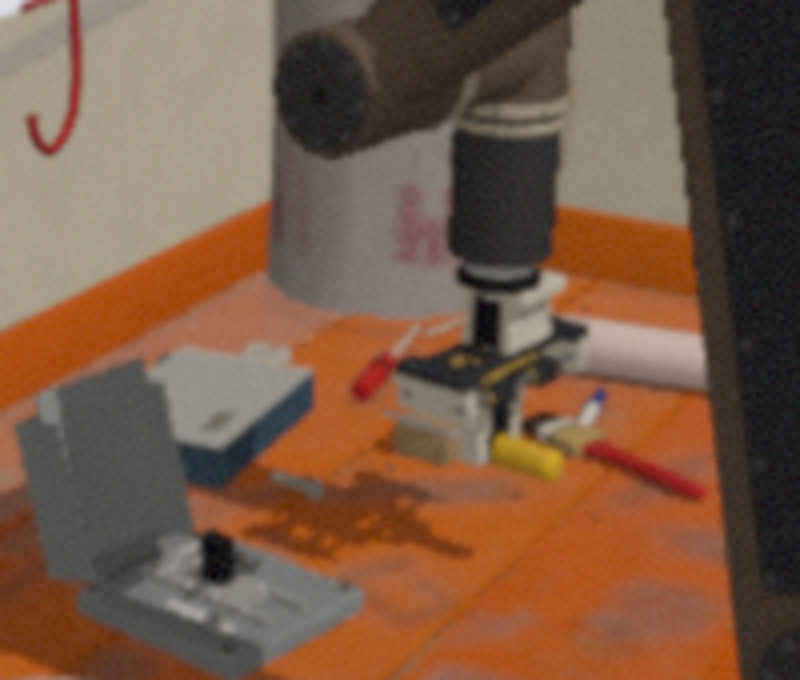

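View pics/top13.png

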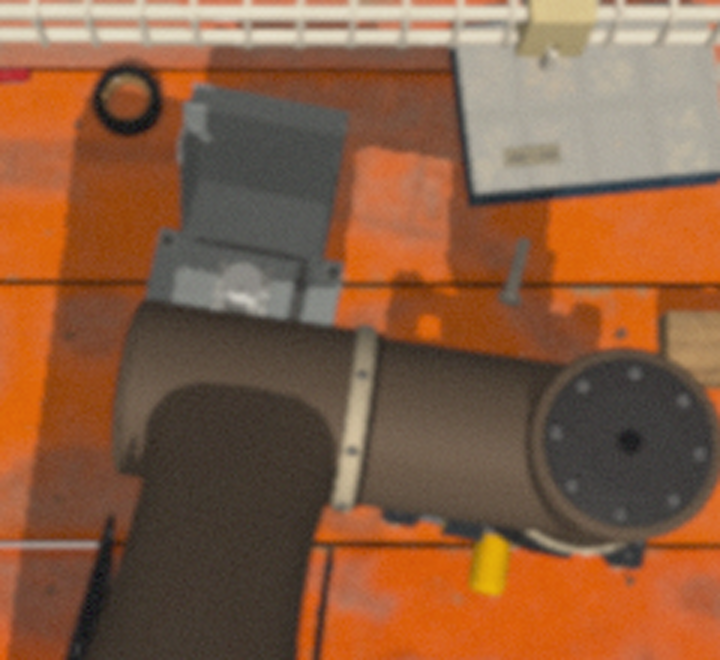

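{"name": "move_arm", "arguments": {
  "jaw": [1,1,1,1,1],
  "offset": [
    [0,0.03,0],
    [0,0.033,0],
    [0,0.02,0],
    [0,0.01,0],
    [0,0,0]
  ],
  "roll": [0,0,0,0,0]
}}

```text
t: 14.25
eef_pos: [0.4642, -0.2607, 0.0068]
ee_rot: [-1.57, 0.0, 1.389]
force: [-0.2, 0.9, -0.8]
width: 0.0285
```

Run:
```python
from h import *
st()
f=arm.grab_frame('side'); save(f,'side14.png',(260,120,400,230),5)
```

```text
t 14.25 p [ 0.4642 -0.2607  0.0068] rot [-1.5699  0.0001  1.3889] F [-0.2484  0.9022 -0.7934] w 0.028517775698934024 q [-0.1431  0.3777 -0.5579  0.0001 -0.6362 -1.6097]
```

View pics/side14.png

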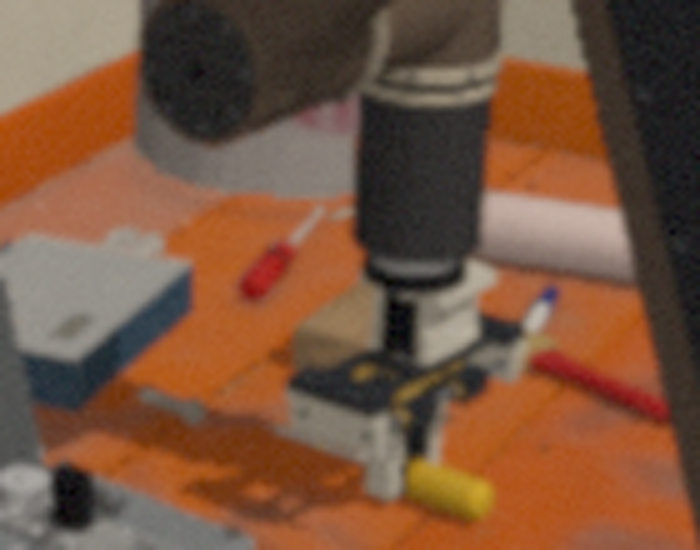

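{"name": "move_arm", "arguments": {
  "jaw": [1,1,0,0,0],
  "offset": [
    [0,0.0015,0],
    [0,0,0],
    [0,0,0],
    [0,0,0],
    [0,0,0]
  ],
  "roll": [0,0,0,0,0]
}}

```text
t: 14.92
eef_pos: [0.4644, -0.2608, 0.0057]
ee_rot: [-1.571, 0.0, 1.389]
force: [-0.1, 0.3, -0.6]
width: 0.0531
```

{"name": "move_arm", "arguments": {
  "jaw": [0,0,0,0,0],
  "offset": [
    [0,0,0],
    [0,-0.01,0],
    [0,-0.03,0],
    [0,-0.05,0],
    [0,-0.05,0]
  ],
  "roll": [0,0,0,0,0]
}}

```text
t: 15.55
eef_pos: [0.464, -0.2608, 0.1476]
ee_rot: [-1.571, 0.0, 1.389]
force: [0.2, 0.1, -1.0]
width: 0.0876
```

Run:
```python
from h import *
st()
f=arm.grab_frame('side'); save(f,'side15.png',(220,120,400,260),4)
lm(f,'screwdriver_mid');
for t in ['grip','pointer','mark']: lm(f,t)
```

```text
t 15.55 p [ 0.464  -0.2608  0.1476] rot [-1.5706  0.0002  1.3888] F [ 0.2358  0.1225 -0.9544] w 0.08760285193874882 q [-0.1433  0.1926 -0.4123  0.0002 -0.9661 -1.6097]
landmark_of screwdriver_mid [([0.4937, -0.265, 0.0139], 0.69)]
landmark_of grip [([0.6121, -0.0414, 0.0565], 0.73), ([0.5841, -0.2804, 0.0126], 0.17)]
landmark_of pointer [([0.6176, -0.0013, 0.0319], 0.64)]
landmark_of mark []
```

View pics/side15.png

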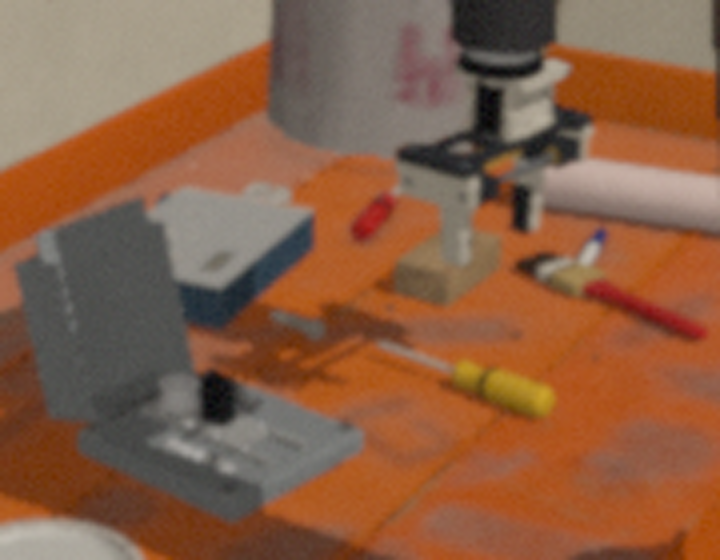

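{"name": "move_arm", "arguments": {
  "jaw": [0,0,0,0,0],
  "offset": [
    [-0.04,-0.02,0],
    [-0.05,-0.02,0],
    [-0.05,-0.02,0],
    [-0.05,0,0],
    [0,0,0]
  ],
  "roll": [0,0,0,0,0]
}}

```text
t: 16.42
eef_pos: [0.4282, -0.4499, 0.2033]
ee_rot: [-1.567, -0.001, 1.385]
force: [-0.3, 1.0, -1.4]
width: 0.0878
```

Run:
```python
from h import *
import pickle
st()
f=arm.grab_frame('top'); save(f,'top16.png',(210,160,310,260),7)
for t in ['grip','pointer','mark','tensioner','slide']: lm(f,t)
for t in ['pointer','mark','tensioner']: lm(f,t,'recognise')
g=arm.grab_frame('side'); save(g,'side16.png',(225,190,325,260),8)
for t in ['grip','pointer','mark','tensioner']: lm(g,t)
lm(g,'mark','recognise')
pickle.dump((f,g),open('f1.pkl','wb'))
```

```text
t 16.425 p [ 0.4282 -0.4499  0.2033] rot [-1.5674 -0.001   1.3849] F [-0.3304  1.0299 -1.3817] w 0.08778485830508635 q [-0.4962  0.2885 -0.1439  0.     -1.142  -1.2605]
landmark_of grip [([0.6121, -0.0397, 0.0624], 0.91), ([0.5844, -0.2819, 0.0171], 0.45)]
landmark_of pointer [([0.6149, -0.004, 0.0355], 0.68)]
landmark_of mark [([0.5789, 0.0177, 0.0356], 0.57)]
landmark_of tensioner [([0.6094, -0.039, 0.0028], 0.62)]Traceback (most recent call last):
  File "<stdin>", line 5, in <module>
  File "h.py", line 8, in lm
    r=getattr(arm,fn)(f,n)
ValueError: it knows: blade_tip, grip, hex_bolt, hinge, lip, mark, pointer, screwdriver_mid, tape_measure, tensioner, wood_block
```

View pics/top16.png

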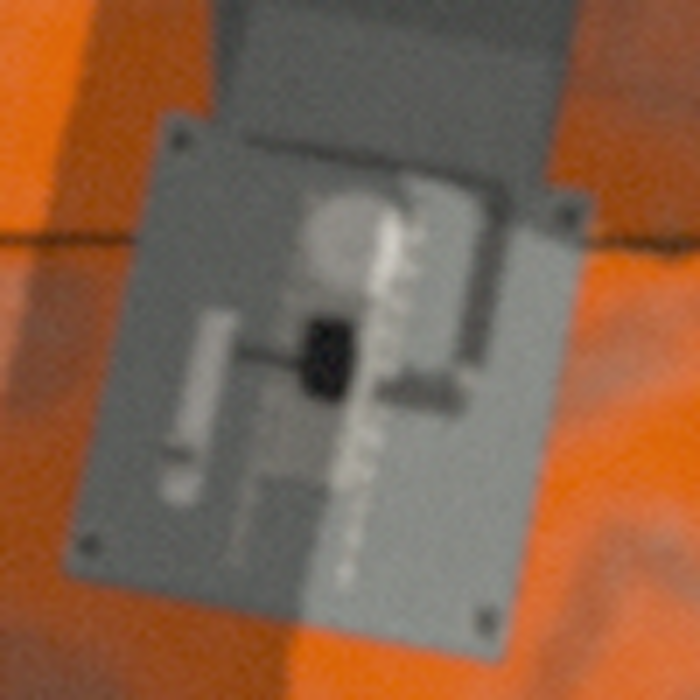

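Run:
```python
from h import *
import pickle
f=arm.grab_frame('top'); save(f,'top17.png',(222,195,272,240),14)
for t in ['pointer','mark']: lm(f,t,'recognise');lm(f,t)
g=arm.grab_frame('side'); save(g,'side16.png',(230,195,310,255),10)
for t in ['grip','pointer','mark','tensioner']: lm(g,t)
lm(g,'mark','recognise')
pickle.dump((f,g),open('f1.pkl','wb'))
M=R.from_euler('z',-.183).as_matrix()
for p in ([.5789,.0177,.0356],[.6149,-.004,.0355],[.6176,-.0013,.032],[.6121,-.0397,.0624]): print((np.array(p)-[.6125,-.039,0])@M)
U=np.array([[238,352],[178,455],[182,495]])/7+[210,160]-.5
for z in (.03,.036,.04): print((onz(f,U,z)-[.6125,-.039,0])@M)
```

```text
recognise pointer [([0.6142, -0.0464, 0.0344], 0.91)]
landmark_of pointer [([0.6214, -0.0034, 0.0355], 0.57)]
recognise mark []
landmark_of mark [([0.581, 0.0176, 0.0362], 0.51)]
landmark_of grip [([0.6133, -0.0422, 0.0607], 0.77)]
landmark_of pointer [([0.6171, -0.0001, 0.033], 0.69)]
landmark_of mark []
landmark_of tensioner [([0.612, -0.043, 0.0014], 0.87)]
recognise mark [([0.7502, -0.0796, 0.0862], 0.56)]
[-0.0434  0.0496  0.0356]
[-0.004   0.0349  0.0355]
[-0.0018  0.038   0.032 ]
[-0.0003 -0.0008  0.0624]
[[ 0.0011  0.0382  0.03  ]
 [-0.0418  0.0525  0.03  ]
 [-0.0564  0.0479  0.03  ]]
[[ 0.      0.0375  0.036 ]
 [-0.0426  0.0517  0.036 ]
 [-0.0572  0.0472  0.036 ]]
[[-0.0007  0.0371  0.04  ]
 [-0.0432  0.0512  0.04  ]
 [-0.0577  0.0467  0.04  ]]
```

View pics/side16.png

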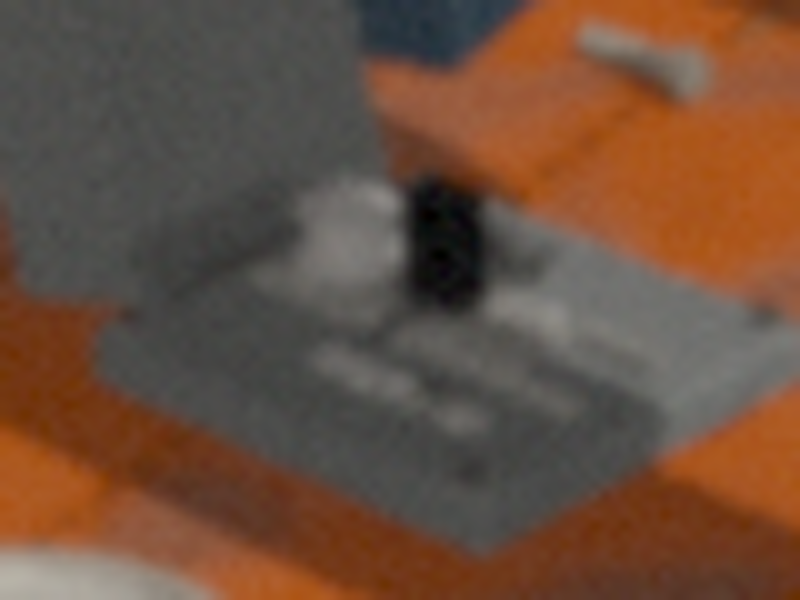

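View pics/top17.png

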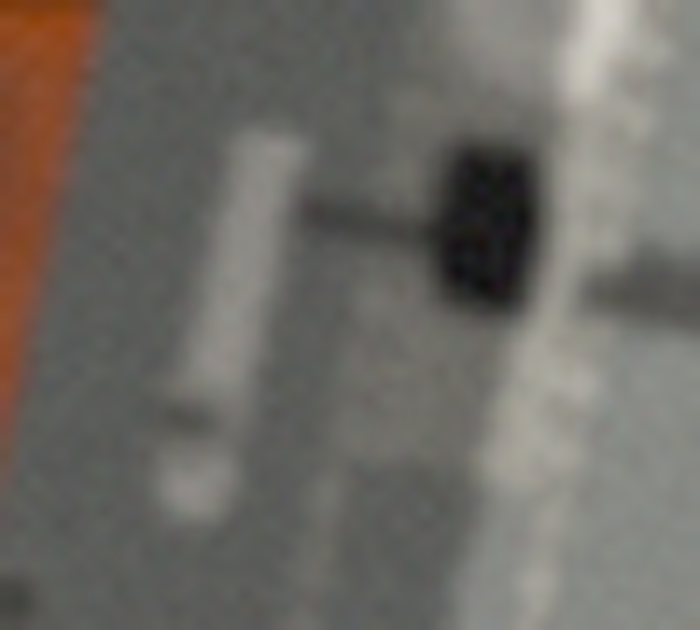

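Run:
```python
from h import *
from scipy.ndimage import map_coordinates
fs=[arm.grab_frame('top') for _ in range(4)]
im=np.mean([f['pixels'].astype(float).mean(2) for f in fs],0); f=fs[0]
np.save('avg.npy',im)
o=(.6125,-.039);yw=-.183
for z in (.033,.036):
  for ys,xs in (([.024,.028,.032,.036],np.arange(-.02,.0201,.001)),([.045,.047,.049,.051,.053],np.arange(-.064,-.0199,.001))):
    for y in ys:
        P=Tw(o,yw,[[x,y,z] for x in xs]); u=proj(f,P)
        v=map_coordinates(im,[u[:,1],u[:,0]],order=1)
        if z==.036 : print(y,v.round(0).astype(int).tolist())
        i=np.argmin(v[5:-5])+5; w=np.clip(np.minimum(v[max(i-6,0)],v[min(i+6,len(v)-1)])-v[i-6:i+7],0,None)
        print(z,y,'min',xs[i].round(4),'cent',(w@xs[i-6:i+7][:len(w)]/w.sum()).round(4))
big=cv2.resize(im[195:240,222:272].astype(np.uint8),None,fx=14,fy=14,interpolation=cv2.INTER_CUBIC)
cv2.imwrite('pics/avg.png',big)
print(arm.get_state()['t'])
```

```text
0.033 0.024 min 0.0 cent 0.0004
0.033 0.028 min 0.001 cent 0.0008
0.033 0.032 min 0.001 cent 0.0009
0.033 0.036 min 0.0 cent 0.0006
0.033 0.045 min -0.043 cent -0.0428
0.033 0.047 min -0.043 cent -0.0423
0.033 0.049 min -0.043 cent -0.0424
0.033 0.051 min -0.043 cent -0.0424
0.033 0.053 min -0.041 cent -0.0424
0.024 [101, 102, 103, 104, 105, 107, 107, 106, 105, 104, 103, 102, 100, 98, 95, 91, 87, 82, 77, 72, 72, 74, 76, 81, 87, 92, 96, 99, 101, 102, 103, 103, 102, 101, 101, 100, 100, 100, 99, 100, 101]
0.036 0.024 min 0.0 cent -0.0
0.028 [91, 91, 91, 92, 93, 94, 94, 94, 94, 93, 93, 92, 92, 91, 89, 87, 84, 79, 74, 70, 70, 69, 72, 77, 82, 85, 88, 91, 92, 93, 94, 94, 94, 93, 93, 92, 93, 93, 92, 92, 91]
0.036 0.028 min 0.001 cent 0.0002
0.032 [90, 90, 90, 91, 91, 91, 91, 91, 91, 91, 91, 91, 91, 90, 88, 86, 81, 76, 71, 69, 67, 68, 71, 75, 78, 82, 85, 87, 90, 91, 91, 91, 91, 92, 92, 92, 91, 90, 90, 90, 90]
0.036 0.032 min 0.0 cent 0.0003
0.036 [92, 91, 92, 93, 93, 92, 91, 91, 91, 91, 91, 91, 90, 89, 88, 86, 83, 79, 75, 70, 67, 71, 74, 77, 81, 85, 88, 90, 92, 93, 93, 93, 92, 91, 91, 91, 92,
[... 664 characters left out ...]
112, 108, 103, 96, 90, 88, 90, 92, 98, 105, 111, 117, 123, 128, 131, 135, 137, 137, 138, 138, 138, 138, 138, 139, 139, 137, 137, 137, 137]
0.036 0.049 min -0.043 cent -0.0428
0.051 [96, 99, 104, 110, 116, 122, 127, 131, 132, 132, 131, 128, 125, 121, 117, 113, 109, 105, 100, 93, 87, 86, 87, 88, 96, 103, 109, 114, 120, 124, 128, 132, 134, 135, 136, 134, 133, 133, 133, 133, 132, 132, 131, 132, 132]
0.036 0.051 min -0.043 cent -0.0428
0.053 [94, 95, 100, 104, 109, 114, 119, 122, 124, 125, 123, 122, 119, 116, 113, 110, 106, 103, 97, 91, 86, 86, 85, 88, 95, 101, 106, 111, 115, 117, 119, 121, 122, 124, 124, 124, 123, 123, 122, 122, 122, 122, 122, 122, 122]
0.036 0.053 min -0.042 cent -0.0428
17.425
```

View pics/avg.png

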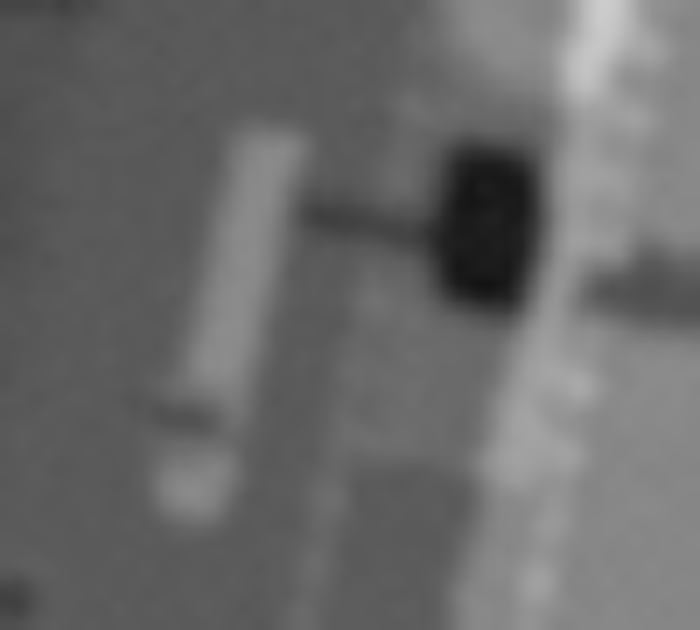

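Run:
```python
from h import *
fs=[arm.grab_frame('side') for _ in range(4)]
f=dict(fs[0]); f['pixels']=np.mean([q['pixels'].astype(float) for q in fs],0).clip(0,255).astype(np.uint8)
# tensioner offset check: draw points
o=(.6125,-.039);yw=-.183
save(f,'sideavg.png',(245,205,295,245),15)
P=Tw(o,yw,[[-.0428,.049,.034],[0,.040,.0335],[-.0428,.057,.034],[-.0428,.041,.034],[-.013,0,.074],[.013,0,.074],[-.094,.085,.022],[-.094,-.085,.022]])
print(proj(f,P))
save(f,'sideavgp.png',(245,205,295,245),15,P)
```

```text
[[273.3924 233.3805]
 [265.8385 228.5827]
 [271.7767 234.2285]
 [274.9981 232.5377]
 [276.5599 215.1549]
 [270.9169 212.9104]
 [277.6426 245.5635]
 [310.3339 227.4673]]
```

View pics/sideavg.png

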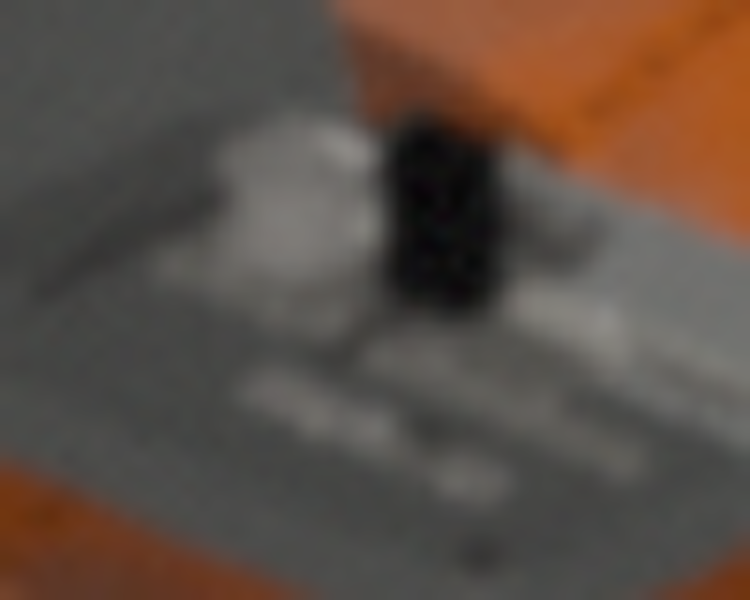

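View pics/sideavgp.png

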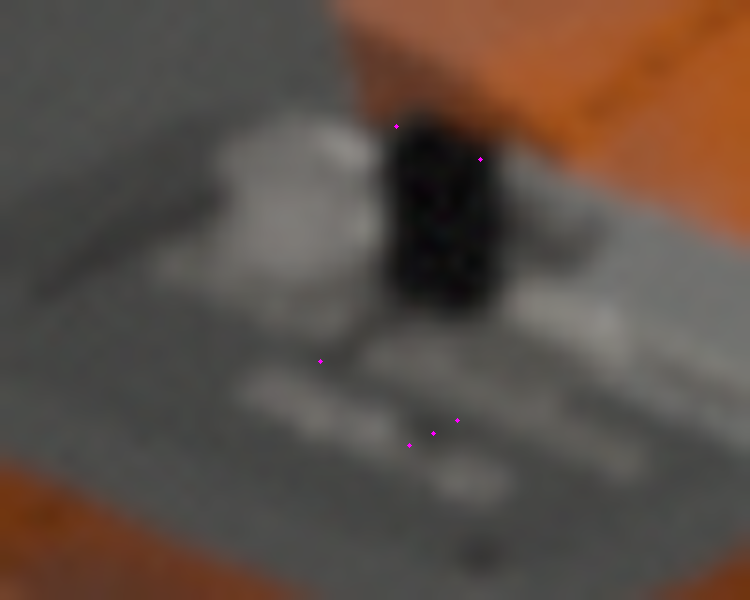

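Run:
```python
from h import *
o=(.6125,-.039)
a=Tw(o,-.183,[[-.11,0,.13]])[0]; b=Tw(o,-.183,[[-.11,0,.043]])[0]; c=Tw(o,-.183,[[0,0,.041]])[0]
print(a,c)
plan(a,1.388,10); plan(b,1.388,3,a,1.388); plan(c,1.388,4,b,1.388)
```

```text
[ 0.5043 -0.019   0.13  ] [ 0.6125 -0.039   0.041 ]
offset [[0.0435, 0.0076, 0.0004], [0.0435, 0.0075, 0.0005], [0.0435, 0.0076, 0.0005], [0.0435, 0.0075, 0.0004], [0.0435, 0.0076, 0.0005]] roll [np.float64(0.0001), np.float64(0.0001), np.float64(0.0001), np.float64(0.0001), np.float64(0.0001)]
offset [[0.0435, 0.0075, 0.0005], [0.0435, 0.0076, 0.0005], [0.0435, 0.0075, 0.0004], [0.0435, 0.0076, 0.0005], [0.0436, 0.0075, 0.0004]] roll [np.float64(0.0001), np.float64(0.0001), np.float64(0.0001), np.float64(0.0001), np.float64(0.0001)]
end [ 0.5044 -0.019   0.13  ] 1.3875497791056146
offset [[0.0, 0.029, -0.0], [0.0, 0.029, -0.0], [0.0, 0.029, -0.0]] roll [-0.0, -0.0, -0.0]
end [ 0.5043 -0.019   0.043 ] 1.388
offset [[-0.0, 0.0005, -0.0275], [-0.0, 0.0005, -0.0275], [-0.0, 0.0005, -0.0275], [-0.0, 0.0005, -0.0275]] roll [-0.0, -0.0, -0.0, -0.0]
end [ 0.6125 -0.039   0.041 ] 1.388
```

{"name": "move_arm", "arguments": {
  "jaw": [0,0,0,0,0],
  "offset": [
    [0.0435,0.0075,0.0005],
    [0.0435,0.0075,0.0005],
    [0.0435,0.0075,0.0005],
    [0.0435,0.0075,0.0005],
    [0.0435,0.0075,0.0005]
  ],
  "roll": [0,0,0,0,0]
}}

```text
t: 18.25
eef_pos: [0.467, -0.232, 0.168]
ee_rot: [-1.571, -0.0, 1.389]
force: [0.6, 0.4, -0.2]
width: 0.0876
```

{"name": "move_arm", "arguments": {
  "jaw": [0,0,0,0,0],
  "offset": [
    [0.0435,0.0075,0.0005],
    [0.0435,0.0075,0.0005],
    [0.0435,0.0075,0.0005],
    [0.0435,0.0075,0.0005],
    [0.0435,0.0075,0.0005]
  ],
  "roll": [0,0,0,0,0]
}}

```text
t: 18.88
eef_pos: [0.504, -0.0175, 0.1306]
ee_rot: [-1.571, -0.0, 1.389]
force: [1.2, -0.5, 0.2]
width: 0.0877
```

{"name": "move_arm", "arguments": {
  "jaw": [0,0,0,0,0],
  "offset": [
    [0,0.025,0],
    [0,0.03,0],
    [0,0.02,0],
    [0,0.012,0],
    [0,0,0]
  ],
  "roll": [0,0,0,0,0]
}}

```text
t: 19.5
eef_pos: [0.5035, -0.0191, 0.0431]
ee_rot: [-1.57, 0.001, 1.389]
force: [-0.3, 0.1, 0.7]
width: 0.0877
```

Run:
```python
from h import *
st()
plan([.6125,-.039,.041],1.388,5)
f=arm.grab_frame('side'); save(f,'side20.png',(210,60,370,260),3.5)
lm(f,'grip')
f=arm.grab_frame('top'); save(f,'top20.png',(140,70,340,260),3.5)
```

```text
t 19.5 p [ 0.5035 -0.0191  0.0431] rot [-1.5697  0.0007  1.3885] F [-0.3424  0.0577  0.7401] w 0.08771359479736401 q [ 0.3526  0.2838 -0.589   0.     -0.6992 -2.1057]
offset [[0.0, 0.0004, -0.0222], [0.0, 0.0004, -0.0222], [0.0001, 0.0004, -0.0221], [0.0001, 0.0005, -0.0222], [0.0, 0.0004, -0.0221]] roll [np.float64(0.0001), np.float64(0.0001), np.float64(0.0001), np.float64(0.0001), np.float64(0.0001)]
end [ 0.6125 -0.039   0.041 ] 1.38804298282085
landmark_of grip [([0.6107, -0.0437, 0.0589], 0.65)]
```

View pics/side20.png

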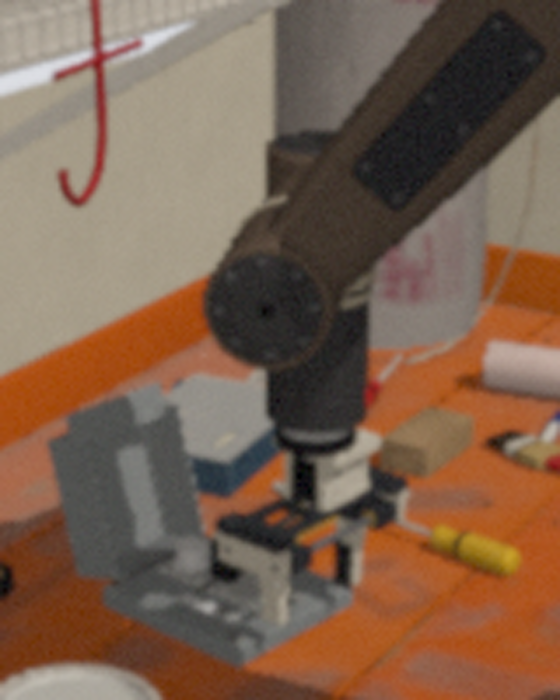

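View pics/top20.png

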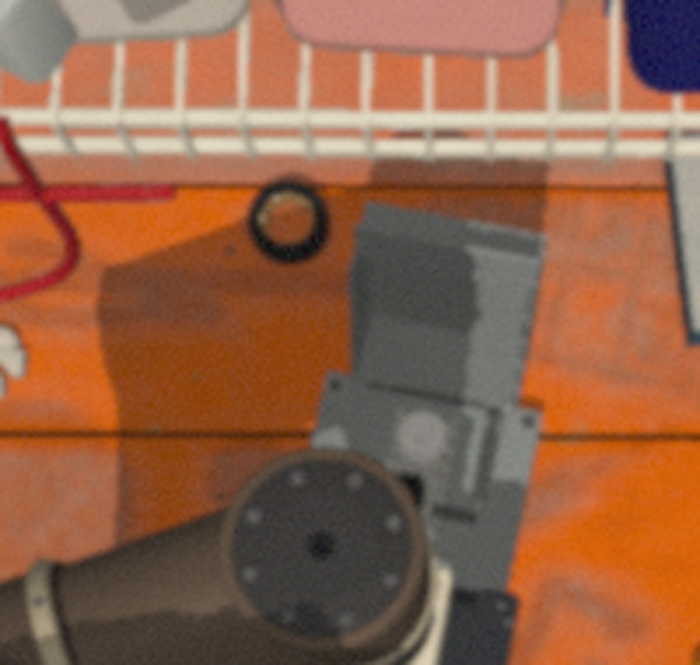

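{"name": "move_arm", "arguments": {
  "jaw": [0,0,0,0,0],
  "offset": [
    [0,0.0005,-0.022],
    [0,0.0005,-0.022],
    [0,0.0005,-0.022],
    [0,0.0005,-0.022],
    [0,0,-0.022]
  ],
  "roll": [0,0,0,0,0]
}}

```text
t: 20.27
eef_pos: [0.6132, -0.039, 0.0426]
ee_rot: [-1.572, -0.001, 1.389]
force: [-0.2, -0.1, 0.6]
width: 0.0877
```

{"name": "move_arm", "arguments": {
  "jaw": [0.3,0.5],
  "offset": [
    [0,0,0],
    [0,0,0]
  ],
  "roll": [0,0],
  "grip_force": 40
}}

```text
t: 20.52
eef_pos: [0.6117, -0.0389, 0.0419]
ee_rot: [-1.571, -0.0, 1.388]
force: [0.1, -0.3, -0.4]
width: 0.0729
```

Run:
```python
from h import *
st()
f=arm.grab_frame('side'); save(f,'side21.png',(210,100,350,260),4)
```

```text
t 20.525 p [ 0.6117 -0.0389  0.0419] rot [-1.571  -0.0002  1.3883] F [ 0.0963 -0.2836 -0.3974] w 0.07288108880921089 q [ 0.2547  0.4316 -0.3459 -0.0002 -0.793  -2.0079]
```

View pics/side21.png

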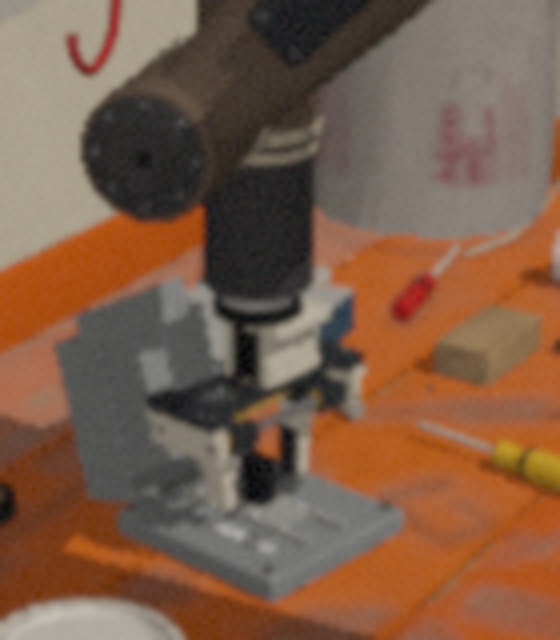

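Straddling the grip; closing.

{"name": "move_arm", "arguments": {
  "jaw": [1,1,1,1,1],
  "offset": [
    [0,0,0],
    [0,0,0],
    [0,0,0],
    [0,0,0],
    [0,0,0]
  ],
  "roll": [0,0,0,0,0]
}}

```text
t: 21.2
eef_pos: [0.6114, -0.0398, 0.0415]
ee_rot: [-1.57, 0.001, 1.389]
force: [0.1, -5.3, 2.0]
width: 0.0195
```

{"name": "move_arm", "arguments": {
  "jaw": [1,1,1,1],
  "offset": [
    [0,0,0],
    [0,0,0],
    [0,0,0],
    [0,0,0]
  ],
  "roll": [0,0,0,0],
  "grip_force": 55
}}

```text
t: 21.7
eef_pos: [0.6117, -0.0399, 0.0415]
ee_rot: [-1.57, 0.001, 1.388]
force: [-0.6, -5.2, -0.2]
width: 0.0196
```

Run:
```python
from h import *
s=st()
f=arm.grab_frame('side'); save(f,'side22.png',(220,170,310,260),7)
lm(f,'pointer');lm(f,'mark');lm(f,'grip')
q=[arm.get_state()['eef_pos'] for _ in range(3)]; print(q)
```

```text
t 21.7 p [ 0.6117 -0.0399  0.0415] rot [-1.5703  0.001   1.3877] F [-0.6056 -5.1705 -0.1661] w 0.019610692123332857 q [ 0.2536  0.4326 -0.3458  0.0009 -0.7932 -2.0081]
landmark_of pointer [([0.6179, -0.0035, 0.0322], 0.65)]
landmark_of mark [([0.606, -0.4805, -0.005], 0.4)]
landmark_of grip [([0.6123, -0.0423, 0.0568], 0.48)]
[array([ 0.6117, -0.0399,  0.0415]), array([ 0.6117, -0.0399,  0.0415]), array([ 0.6117, -0.0399,  0.0415])]
```

View pics/side22.png

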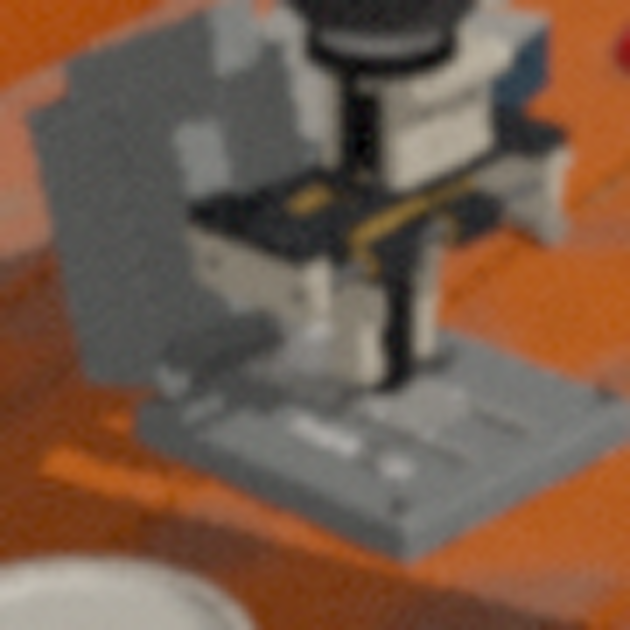

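{"name": "move_arm", "arguments": {
  "jaw": [1,1,1,1,1],
  "offset": [
    [-0.001,0,0.01],
    [0,0,0.012],
    [0,0,0.012],
    [0,0,0.008],
    [0,0,0]
  ],
  "roll": [0,0,0,0,0]
}}

```text
t: 22.52
eef_pos: [0.5704, -0.0318, 0.0416]
ee_rot: [-1.572, -0.001, 1.389]
force: [7.5, -1.6, -7.3]
width: 0.0197
```

{"name": "move_arm", "arguments": {
  "jaw": [1,1],
  "offset": [
    [0,0,0],
    [0,0,0]
  ],
  "roll": [0,0]
}}

```text
t: 22.78
eef_pos: [0.571, -0.032, 0.0416]
ee_rot: [-1.572, -0.001, 1.389]
force: [6.3, -1.7, -6.4]
width: 0.0197
```

Run:
```python
from h import *
s=st(); p=np.array(s['eef_pos'])
M=R.from_euler('z',-.183).as_matrix()
print('pulled',(p-[.6117,-.0399,.0415])@M)
fs=[arm.grab_frame('side') for _ in range(3)]
f=fs[-1]
for t in ('pointer','mark','grip'): lm(f,t)
f=dict(f); f['pixels']=np.mean([q['pixels'].astype(float) for q in fs],0).clip(0,255).astype(np.uint8)
save(f,'side23.png',(245,205,295,245),15)
f=arm.grab_frame('top'); save(f,'top23.png',(200,160,300,260),7)
```

```text
t 22.775 p [ 0.571  -0.032   0.0416] rot [-1.5722 -0.0006  1.3887] F [ 6.3488 -1.7068 -6.4228] w 0.019651134428838125 q [ 0.2862  0.377  -0.4416  0.0002 -0.7506 -2.0392]
pulled [-0.0414  0.0004  0.0001]
landmark_of pointer [([0.5772, 0.007, 0.0322], 0.47)]
landmark_of mark []
landmark_of grip [([0.4918, -0.2626, 0.0172], 0.52), ([0.5734, -0.0345, 0.0586], 0.51)]
```

View pics/side23.png

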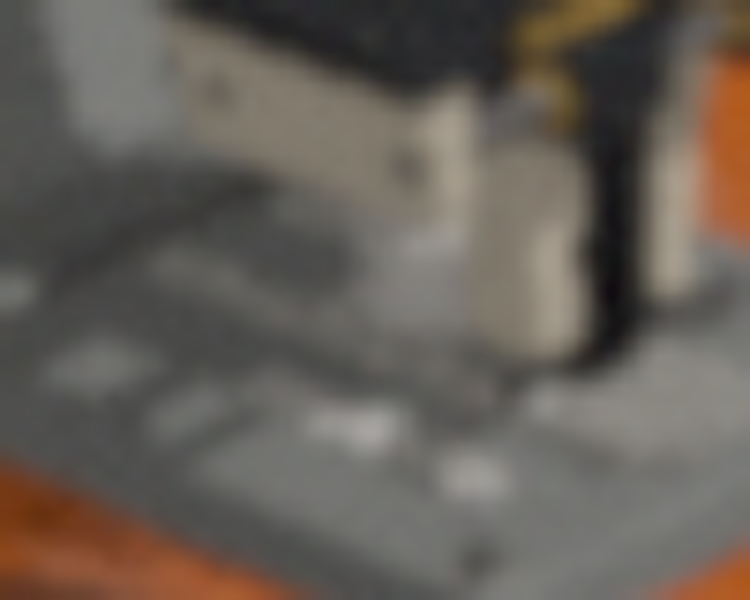

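View pics/top23.png

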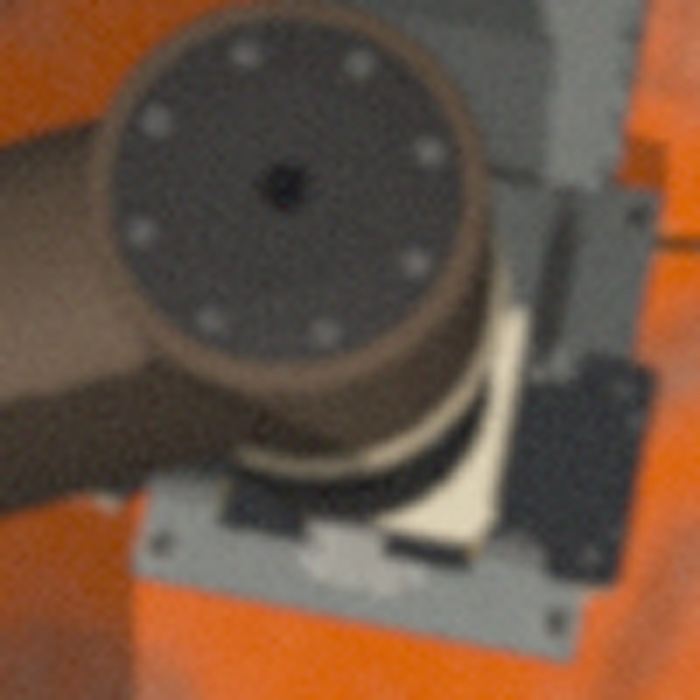

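{"name": "move_arm", "arguments": {
  "jaw": [1,1,1],
  "offset": [
    [0,0.0005,0.0013],
    [0,0,0],
    [0,0,0]
  ],
  "roll": [0,0,0]
}}

```text
t: 23.5
eef_pos: [0.5703, -0.0318, 0.0415]
ee_rot: [-1.573, -0.001, 1.389]
force: [7.1, -1.9, -4.1]
width: 0.0198
```

Run:
```python
from h import *
from scipy.ndimage import map_coordinates
s=st(); p=np.array(s['eef_pos'])
M=R.from_euler('z',-.183).as_matrix()
print('pulled',(p-[.6117,-.0399,.0415])@M)
fs=[arm.grab_frame('side') for _ in range(6)]
f=dict(fs[0]); m=np.mean([q['pixels'].astype(float) for q in fs],0); f['pixels']=m.clip(0,255).astype(np.uint8)
g=cv2.cvtColor(f['pixels'],cv2.COLOR_BGR2GRAY); 
im=f['pixels'][218:242,262:290]; im=cv2.resize(im,None,fx=26,fy=26,interpolation=cv2.INTER_CUBIC)
im=cv2.normalize(im,None,0,255,cv2.NORM_MINMAX); cv2.imwrite('pics/side24.png',im)
im=m.mean(2); xs=np.arange(-.064,-.02,.002)
print((xs*1e3).round().astype(int).tolist())
for z in (.034,):
  for y in (.024,.027,.03,.033,.036,.039,.042,.045,.048,.051,.054):
    u=proj(f,Tw((.6125,-.039),-.183,[[x,y,z] for x in xs])); print(y,map_coordinates(im,[u[:,1],u[:,0]],order=1).round().astype(int).tolist())
```

```text
t 23.5 p [ 0.5703 -0.0318  0.0415] rot [-1.5731 -0.0006  1.3889] F [ 7.1153 -1.9232 -4.0993] w 0.019847587940269452 q [ 0.2871  0.3756 -0.4444  0.0008 -0.7484 -2.0403]
pulled [-0.0422  0.0004  0.    ]
[-64, -62, -60, -58, -56, -54, -52, -50, -48, -46, -44, -42, -40, -38, -36, -34, -32, -30, -28, -26, -24, -22]
0.024 [127, 126, 126, 128, 134, 134, 127, 120, 108, 95, 86, 79, 77, 80, 82, 85, 88, 90, 93, 96, 99, 101]
0.027 [121, 120, 122, 125, 127, 126, 121, 110, 98, 90, 82, 80, 81, 82, 84, 87, 91, 94, 96, 99, 99, 99]
0.03 [114, 115, 115, 117, 117, 115, 110, 102, 94, 86, 83, 81, 81, 82, 85, 89, 92, 94, 96, 96, 96, 95]
0.033 [110, 111, 112, 112, 111, 109, 103, 97, 90, 84, 81, 80, 80, 83, 86, 89, 91, 92, 93, 93, 92, 92]
0.036 [108, 110, 111, 111, 110, 106, 101, 94, 88, 83, 80, 78, 80, 83, 85, 87, 88, 89, 91, 91, 91, 90]
0.039 [112, 112, 112, 112, 109, 106, 100, 93, 88, 83, 81, 80, 80, 82, 85, 87, 88, 90, 92, 93, 93, 92]
0.042 [115, 115, 115, 114, 112, 108, 103, 95, 88, 84, 83, 83, 84, 85, 86, 89, 94, 97, 99, 99, 98, 96]
0.045 [119, 121, 121, 120, 118, 113, 106, 100, 95, 90, 88, 87, 89, 90, 94, 100, 106, 111, 113, 112, 108, 101]
0.048 [127, 128, 129, 129, 124, 118, 112, 105, 100, 97, 94, 94, 95, 101, 107, 114, 121, 127, 129, 126, 119, 111]
0.051 [137, 138, 138, 136, 132, 125, 118, 111, 105, 101, 100, 101, 106, 113, 122, 130, 137, 142, 141, 137, 129, 121]
0.054 [148, 147, 145, 141, 136, 130, 121, 114, 108, 104, 106, 111, 116, 124, 134, 145, 154, 152, 149, 143, 137, 131]
```

View pics/side24.png

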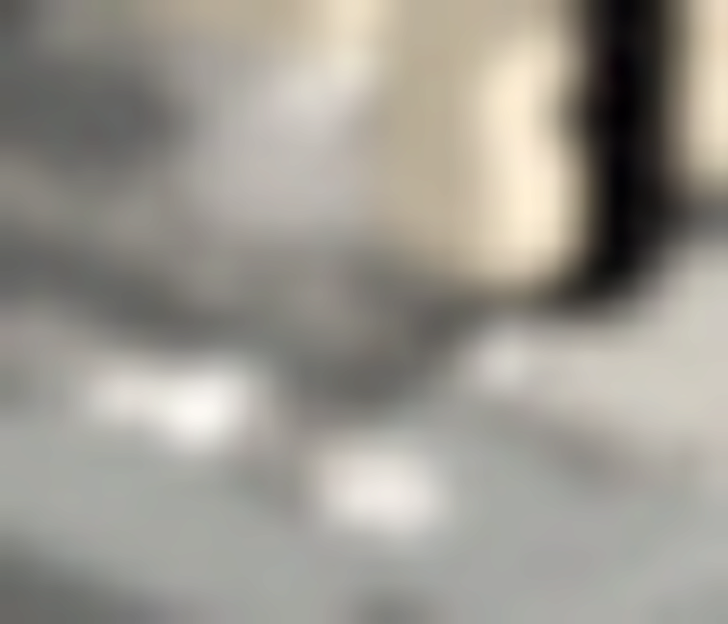

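{"name": "move_arm", "arguments": {
  "jaw": [1,1,1,1,1],
  "offset": [
    [0,0.0005,0.0007],
    [0,0,0],
    [0,0,0],
    [0,0,0],
    [0,0,0]
  ],
  "roll": [0,0,0,0,0]
}}

```text
t: 24.42
eef_pos: [0.5701, -0.0317, 0.0415]
ee_rot: [-1.574, -0.001, 1.389]
force: [7.2, -2.6, 0.0]
width: 0.0198
```

Run:
```python
from h import *
s=st(); p=np.array(s['eef_pos'])
M=R.from_euler('z',-.183).as_matrix()
print('pulled',(p-[.6117,-.0399,.0415])@M)
acc=[]
for i in range(4):
    f=arm.grab_frame('side'); 
    for d in arm.landmark_of(f,'pointer')[:1]: acc.append((np.array(d['position'])-[.6125,-.039,0])@M)
print(np.array(acc))
lm(f,'lip');lm(f,'screwdriver_mid');lm(f,'mark'); save(f,'side25.png',None,1.4)
f=arm.grab_frame('top'); lm(f,'lip'); lm(f,'screwdriver_mid');lm(f,'wood_block');lm(f,'hex_bolt'); lm(f,'tape_measure')
```

```text
t 24.425 p [ 0.5701 -0.0317  0.0415] rot [-1.574  -0.0007  1.3891] F [ 7.2389 -2.6122  0.0313] w 0.019816791064666623 q [ 0.2875  0.3749 -0.4459  0.0012 -0.7468 -2.0409]
pulled [-0.0424  0.0004  0.    ]
[[-0.0418  0.0387  0.0305]
 [-0.0432  0.0375  0.0343]
 [-0.0422  0.0344  0.0308]
 [-0.0437  0.0374  0.0348]]
landmark_of lip [([0.7597, -0.0685, 0.1793], 0.75), ([0.5769, 0.0057, 0.0369], 0.32)]
landmark_of screwdriver_mid [([0.4918, -0.2624, 0.0152], 0.68)]
landmark_of mark []
landmark_of lip [([0.7639, -0.0675, 0.1805], 0.6)]
landmark_of screwdriver_mid [([0.4914, -0.2643, 0.0118], 0.76)]
landmark_of wood_block [([0.5752, 0.0062, 0.0358], 0.72), ([0.6061, -0.4805, 0.0021], 0.59)]
landmark_of hex_bolt [([0.5753, 0.0061, 0.0358], 0.69), ([0.6809, -0.2958, 0.0011], 0.64)]
landmark_of tape_measure [([0.5672, -0.0313, 0.064], 0.69)]
```

View pics/side25.png

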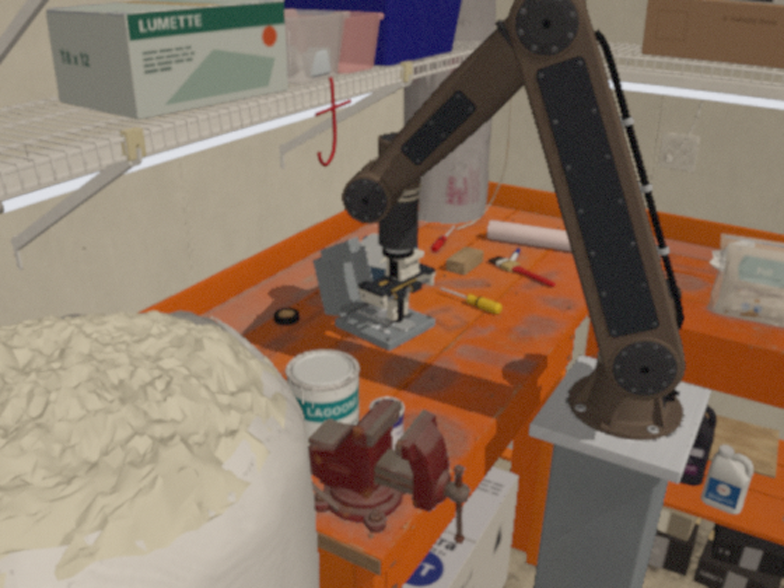

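{"name": "move_arm", "arguments": {
  "jaw": [1,1,1,1],
  "offset": [
    [0,0,0.0006],
    [0,0,0],
    [0,0,0],
    [0,0,0]
  ],
  "roll": [0,0,0,0]
}}

```text
t: 25.78
eef_pos: [0.5695, -0.0316, 0.0415]
ee_rot: [-1.574, -0.001, 1.389]
force: [7.1, -2.9, -0.0]
width: 0.0197
```

Run:
```python
from h import *
s=st(); p=np.array(s['eef_pos'])
M=R.from_euler('z',-.183).as_matrix()
print('pulled',(p-[.6117,-.0399,.0415])@M)
print(arm.job_done())
```

```text
t 25.775 p [ 0.5695 -0.0316  0.0415] rot [-1.574  -0.0007  1.3892] F [ 7.0938 -2.944  -0.0126] w 0.019665408699957827 q [ 0.2881  0.3741 -0.4473  0.0012 -0.7463 -2.0414]
pulled [-0.043   0.0005  0.    ]
the job is handed in; nothing more can be done
None
```

The cover is levered fully open, the screwdriver is lying on the bench, and the gripper is holding the slide at the index ridge. I handed the job in at about 26 s.

- **Cover:** the lip was found where the 1.85 rad stop would put it. Both cameras still showed it there in the last pictures before the final 0.6 mm nudge.
- **Screwdriver:** it lies about 10 cm or more to the right of the tensioner. Both cameras put it at about (0.49, -0.26).
- **Slide:** the gripper holds the grip with 55 N and has pulled it 43.0 mm from home. The wrist reads about 7 N of spring pull. I estimated the ridge at 42.5–43.5 mm from home.
- **Pointer against ridge:** before the last 0.6 mm nudge, the networks put the pointer at -42.7 mm (average of four) and the image measurement put the ridge at about -42.8 mm. They also looked level in the side picture. I took no picture after the nudge.

**Checks that failed or disagreed:**
- The networks never found the ridge in the side view.
- At the end the arm hid the ridge from the top camera, so its position rests on top pictures taken before the grasp.
- In the last top picture the wood block and hex bolt were found where they started, though a false detection ranked above each. The tape measure's only detection was a false one on the gripper; the arm never went near it.

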